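# Start the grinder for two cups

## Robot

A 6-joint arm with a two-finger parallel gripper is mounted at the origin on the work surface. World frame = base frame: x ahead of the robot, y to its left, z up, the work surface at z = 0. Lengths are in m, angles in degrees, forces in N, time in s.
With the tool pointing down it reaches from about 0.425 to 0.95 m from the base axis. Payload 3.5 kg.
Tool frame: the origin (TCP) lies midway between the tips of the shut fingers; the grasp point (between the pads) lies 19 mm behind it; y points along the fingers, x is the direction in which the jaws open and shut, and the axes are right-handed (so a half turn about y gives the same grasp; the last joint's range is limited). The gripper opens to 85 mm and grips with 20 to 120 N. Pads are 22 mm wide; open, the fingers measure 114 mm over their backs; the gripper's body (76 mm by 85 mm) begins 54 mm behind the grasp point. The pads swing forward as they close: fully open they stand 13 mm farther back than shut.
Start: joints at [60.447, 16.404, 90.338, -0, 73.258, -8.594], TCP at [0.241, 0.63, 0.202] pointing down, gripper open.
Joint ranges: [-158.93, 158.93], [-51.34, 127.21], [12.03, 142.37], [-87.48, 267.48], [13.55, 161.25], [-162.69, 162.69]. Speed limits (degrees/s): [159.86, 159.86, 180, 180, 180, 180].

## Interface

Orientations are given as a 3x3 rotation matrix whose columns are the frame's x, y, z axes.
In Python, from cell import bot gives the robot as it stands.
- The arm moves only by the shell command python3 -m creep 'ROWS' [FORCE]. ROWS is a JSON object of lists of equal length, an entry for each row: "xyz": the shift along the tool's x, y, z in cm, a list of three; "dr": the turn, a rotation vector about the tool's x, y, z in degrees, a list of three; "jaw": the opening, from 0 (shut) to 1 (fully open). In form: {"xyz": [[dx, dy, dz], ...], "dr": [[ax, ay, az], ...], "jaw": [jaw, ...]}. A call has exactly 5 rows; each row is the pose to reach, as a shift and turn from the pose commanded when the call began, along the tool's axes at that moment; what a row does not reach only later rows make up. A row lasts 1/12 s, in which the tool goes at most 41.7 mm and 7.16 degrees, less where a joint would pass 70% of its speed; a pose out of reach is approached as far as the arm can. A call with a gripper value outside its range is refused whole. The fingers move at their own pace and stop on an object; FORCE is the grip in N (left out, the last holds). Time passes only in rows, so rows that repeat a pose let the fingers close, or fill a call up. It gives the time, the measured TCP pose, the force and the opening at its end, in the units of the state.
- bot.get_state(): the state, without advancing time (a new reading comes with each control period).
- bot.read_camera(name): name is "side" or "top" or "wrist"; returns a dict with "img" (384x512x3 uint8, red, green, blue), "fx", "fy", "cx", "cy" (pixels), "rvec" (rotation vector, rad) and "tvec" (3), from world to camera coordinates, as OpenCV has them; the wrist camera has in their place "mount" (4x4, takes a point from camera to tool coordinates, whose origin is the TCP and whose axes are the tool frame's). Camera axes: x right, y down, z forward; pixel columns grow to the right and rows downward; lengths in m; the calibration is good to about 2 mm. A picture is of the moment at which its call begins: read the wrist's pose just before it. There is no depth.
- bot.job_done(): hands the job in, once; it reports no verdict.
Trained networks look in a picture, given as the dict that the camera call returned (one of the last four; its "shot" number tells which), for a name from the list of things; names that differ only in an ending like _2 or _b are one class to them, and where a whole thing is asked for, a point or a joint stands for the part that bears it (a point fixed in the world has none). Each returns a list of dicts, best first, with "conf" (0 to 1); they miss things now and then, are a little off and sometimes report something else, mostly with a low value. They report only what shows in the picture. A call takes as long as a camera call. They do not tell look-alikes from the thing itself.
- bot.search_frame(query, picture): "xy" ([column, row] in pixels, amid what is visible of it).
- bot.cut_out(query, picture): "pixels" (384x512 bool, what is visible of it) and "xy" ([column, row] in pixels, amid what is visible of it).
The state is a dict: "clock": time; "q": joint angles; "qd": joint speeds; "joint_efforts": joint torques, N m; "tcp_pos": TCP position; "tcp_rot": TCP orientation; "force": force on the tool from outside, world axes, zero at the start; "moment": the same for the moment, N m; "gripper_width": finger opening in m.
Only numpy, scipy, OpenCV 4.12 (cv2) and the standard library are available. Lean on these libraries where they do the work, as an engineer would, in place of code of your own. Each camera call takes 0.05 s, during which the arm holds its last target.

## Task

Start the coffee grinder for two cups, touching it only with the closed fingertips: push its grounds tray fully home, then switch the grinder on by pressing the red-marked end of its rocker switch down until it has tipped right over, then press the two-dot key all the way down and let it come back up. Do not press the one-dot key, grip nothing, and leave the two cups, the canister and the tamper standing where they are.

Things in the scene. Friction and masses are not known exactly. Their poses are not given: they have to be found in the camera images.
- grinder: dark metal coffee grinder fixed to the counter, 260 deep (x) x 210 wide (y) x 375 high mm. Origin: centre of its underside. x points into the machine, y to the left of someone facing it, z up; front towards the robot, within 0.3 rad. Lower housing 100 mm high, front at x = -130. Black panel slopes up 30 degrees from x -118, z 100 to x 3, z 170, where the 240 mm high column with the hopper begins
- tray (a joint): how far the grounds tray stands out, in m: 0 is fully home, 0.10 its outer stop. It slides freely (about 1.5 N friction) and stays where it is left
- tray_front (a point): centre of the outer face of the tray's flat bright metal front (164 wide, 74 high, 12 mm thick, from 15 to 89 mm above the counter); moves with the tray, 52 mm above the counter. Axes as the grinder's: pushing along +x closes the tray. Fully home, this face is at the grinder's x = -142 mm
- rocker (a joint): angle in rad of the black rocker switch (28 wide, 48 mm long up the slope, a shallow V) on the panel at the grinder's y = +66 mm: 0 is off (red-marked half, nearest the hopper, stands up 0.4 rad from the panel), 0.40 is fully on (red half lies parallel to the panel, the other stands up). Stays where it is left; about 2 to 3 N on the red end tips it
- rocker_red (a point): the place to press on the rocker: middle of the red mark (13 x 22 mm) on its top surface, 14 mm from the pivot towards the hopper; the half ends 24 mm from the pivot. Moves with the rocker: 14 mm out of the panel when off, 9 mm when on
- key_one (a joint): how far the one-dot key (white, round, 32 mm across, one brown dot) is pressed in, in m: 0 up, 0.005 fully down. Not to be pressed
- key_one_top (a point): centre of the top of the one-dot key, mid panel at the grinder's y = 0, 8 mm out of the panel when up. x runs up the slope towards the hopper, z points square out of the panel (30 degrees from vertical, leaning to the grinder's front)
- key_two (a joint): how far the two-dot key (white, round, 32 mm across, two brown dots side by side) is pressed in, in m: 0 up, 0.005 fully down. A spring lifts it again; pressing it fully down takes about 4 N
- key_two_top (a point): centre of the top of the two-dot key, at the grinder's y = -66 mm, 66 mm from the one-dot key; 8 mm out of the panel when up, moves with the key. x runs up the slope towards the hopper, z points square out of the panel (30 degrees from vertical, leaning to the grinder's front)
- cup_a: loose speckled cream ceramic cup without handle, 76 across, 65 mm high, standing before the grinder just left of the tray (at the grinder's y = +130 to +155 mm). Origin: centre of its underside, z up
- cup_b: the same cup again, before the grinder just right of the tray (at the grinder's y = -155 to -130 mm). Origin: centre of its underside, z up
- canister: loose round green glass canister with wooden lid, 96 across, 162 mm high with its knob, standing beside the grinder on one side or the other. Origin: centre of its underside, z up
- tamper: loose chrome tamper standing on its foot, 58 across, 120 mm high, on the other side of the grinder. Origin: centre of its underside, z up
Not all that is in view belongs to the job. There is more than one size of the canister; the job needs the larger. Of the things that look like the tamper, the smaller one is meant.

How it is judged (in metres and radians):
On the way, in this order (a step that is already met when the one before it is completed fails the run):
1. the grounds tray is pushed fully home (value of joint tray below 0.003 m), for 0.1 s.
2. the rocker is tipped over to on (value of joint rocker above 0.34 rad), for 0.1 s.
3. the two-dot key is pressed down (value of joint key_two above 0.0038 m), for 0.05 s.
At the end, for the whole second after the job is handed in: The tray is home to within 3 mm, the rocker is on (beyond 0.34 of 0.40 rad), both keys are up again (within 1 mm), and cups, canister and tamper stand upright within 15 mm of where they were (value of joint tray below 0.003 m and value of joint rocker above 0.34 rad and value of joint each of key_two, key_one below 0.001 m and distance of each of cup_a, cup_b, canister, tamper from where it was at the start of the episode below 0.015 m and angle between each of cup_a, cup_b, canister, tamper's own z axis and vertical below 0.1 rad); the robot touches nothing.
It fails at once if the rocker is pressed while the tray is still open (value of joint rocker above 0.2 rad and value of joint tray above 0.006 m).
It fails at once if the two-dot key is pressed before the grinder is switched on (value of joint key_two above 0.0025 m and value of joint rocker below 0.3 rad).
It fails at once if the one-dot key is pressed (value of joint key_one above 0.0025 m).
It fails at once if a cup, the canister or the tamper is shifted, lifted or tipped (distance of any of cup_a, cup_b, canister, tamper from where it was at the start of the episode above 0.02 m or angle between any of cup_a, cup_b, canister, tamper's own z axis and vertical above 0.4 rad).
It fails at once if the open tray is pinched or rammed instead of pushed, or the arm or the gripper's body, not the fingers, bears on the grinder ((contact force between the fingers and grinder above 35 N and value of joint tray above 0.006 m) or contact force between the arm and grinder above 10 N).
It also fails if it takes over 43 s, if anything falls off the work surface, if the arm or the gripper's body presses on something with over 40 N, if the wrist force passes 120 N, or if a joint passes its speed limit or range.

## Working session

There is one attempt and no reset: what is moved stays moved. The work goes in short steps, Python scripts to look and compute and a shell command to move; the robot and the scene stay as the last step left them, time stands still between calls to the robot, and variables do not carry over. Pictures are saved under pics/ and viewed, and the job is handed in when it is done.

```bash
ls; mkdir -p pics; python3 - <<'E'
from cell import bot
import cv2
s=bot.get_state(); print(s)
for n in ("side","top","wrist"):
    p=bot.read_camera(n); cv2.imwrite(f"pics/{n}0.png",p["img"][:,:,::-1])
    print(n,{k:v for k,v in p.items() if k!="img"})
E
```

```text
pics
{'clock': 0.0, 'q': array([ 6.04478137e+01,  1.64542886e+01,  9.04242726e+01, -1.95721721e-04,
        7.32574673e+01, -8.59367864e+00]), 'qd': array([ 0.09823044,  0.1370733 , -0.14335863, -0.02194635,  0.09442441,
       -0.08168425]), 'joint_efforts': array([ 2.53840284e-03, -4.05977225e+01, -2.92632312e+01, -5.43109707e-05,
        5.85250804e-03,  9.43038202e-06]), 'tcp_pos': array([0.24104222, 0.62971051, 0.20062355]), 'tcp_rot': array([[ 3.57689484e-01, -1.16811971e-03, -9.33839852e-01],
       [ 9.33837631e-01, -2.06689623e-03,  3.57691218e-01],
       [-2.34797624e-03, -9.99997182e-01,  3.51527099e-04]]), 'force': array([-0.21453954, -0.25026545,  0.14429957]), 'moment': array([-0.03463403, -0.01650402, -0.00686902]), 'gripper_width': 0.08552468285566307}
side {'fx': 396.3245526782181, 'fy': 396.3245526782181, 'cx': 259.1452699088973, 'cy': 188.10549504939087, 'rvec': array([ 2.08187667, -0.60640017,  0.31432774]), 'tvec': array([-0.51244642,  0.28779531,  0.89887762]), 'shot': 1}
top {'fx': 374.16512440046665, 'fy': 374.16512440046665, 'cx': 253.51244160857206, 'cy': 192.92379393862856, 'rvec': array([ 2.14225248, -2.17873869,  0.1288531 ]), 'tvec': array([0.00524177, 0.62997638, 0.95530369]), 'shot': 2}
wrist {'fx': 302.8498149208548, 'fy': 302.8498149208548, 'cx': 258.468283563189, 'cy': 189.21197995151795, 'mount': array([[ 9.99999954e-01, -2.77416336e-04, -1.25840491e-04,
        -6.48989243e-04],
       [ 4.91116424e-05, -2.60876070e-01,  9.65372298e-01,
        -1.71909474e-01],
       [-3.00638818e-04, -9.65372259e-01, -2.60876045e-01,
         6.69529571e-02],
       [ 0.00000000e+00,  0.00000000e+00,  0.00000000e+00,
         1.00000000e+00]]), 'shot': 3}
```

View pics/side0.png

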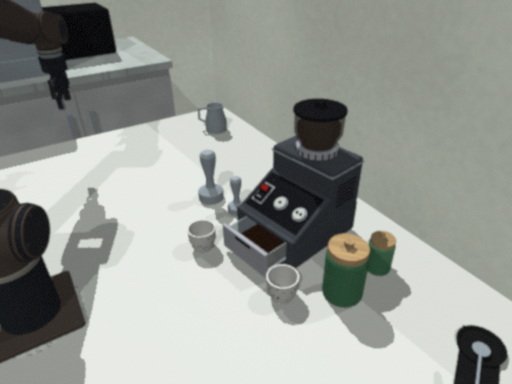

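View pics/top0.png

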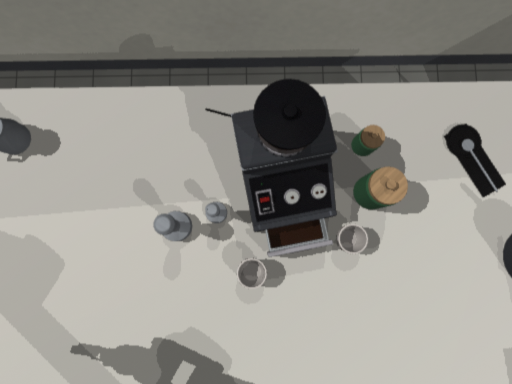

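View pics/wrist0.png

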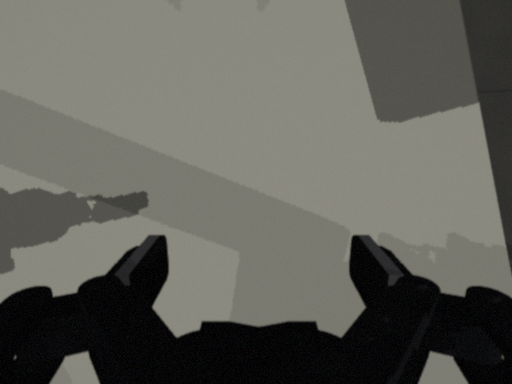

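The side view shows the rocker with its red end near (265,190), the one-dot key at (281,203), the two-dot key at (299,214) and the open tray at (265,240). The tall tamper at (208,180) and the small canister at (381,253) are the look-alikes. In the top view the rocker is at (265,201), the keys at (291,197) and (319,191), and the tray front edge at about (300,248). Next I'll localise these.

```bash
cat > h.py <<'E'
import numpy as np, cv2
def proj(p,X):
    K=np.array([[p["fx"],0,p["cx"]],[0,p["fy"],p["cy"]],[0,0,1]])
    return cv2.projectPoints(np.array(X,float).reshape(-1,1,3),p["rvec"],p["tvec"],K,None)[0].reshape(-1,2)
def ray(p,uv):
    R=cv2.Rodrigues(p["rvec"])[0]; d=R.T@np.array([(uv[0]-p["cx"])/p["fx"],(uv[1]-p["cy"])/p["fy"],1]); return -R.T@p["tvec"],d
def onz(p,uv,z):
    c,d=ray(p,uv); return c+d*(z-c[2])/d[2]
def tri(p1,u1,p2,u2):
    a,b=ray(p1,u1);c,d=ray(p2,u2)
    t=np.linalg.lstsq(np.c_[b,-d],c-a,rcond=None)[0]; P=a+b*t[0];Q=c+d*t[1]
    return (P+Q)/2,np.linalg.norm(P-Q)
E
python3 - <<'E'
from cell import bot
from h import *
import pickle
s=bot.read_camera("side");t=bot.read_camera("top")
pickle.dump((s,t),open("st.pkl","wb"))
for q in ["key_one_top","key_two_top","rocker_red","tray_front","cup_a","canister","tamper","grinder","key_two","rocker"]:
    for n,p in(("side",s),("top",t)):
        print(q,n,[(np.round(d["xy"],1).tolist(),round(d["conf"],2)) for d in bot.search_frame(q,p)][:5])
E
```

```text
key_one_top side [([280.4, 202.0], 0.53)]
key_one_top top [([297.9, 234.1], 0.74), ([292.4, 194.9], 0.71), ([351.5, 238.4], 0.56)]
key_two_top side []
key_two_top top []
rocker_red side [([263.0, 193.8], 0.66)]
rocker_red top [([262.7, 197.9], 0.45)]
tray_front side [([252.5, 245.3], 0.84)]
tray_front top [([296.8, 238.2], 0.22)]
cup_a side [([281.3, 284.2], 0.63), ([202.7, 234.4], 0.55)]
cup_a top [([249.7, 272.3], 0.76), ([348.9, 237.1], 0.68)]
canister side [([383.6, 251.9], 0.68), ([342.7, 269.5], 0.58)]
canister top [([382.8, 185.2], 0.76), ([320.8, 191.4], 0.64), ([369.1, 144.0], 0.62)]
tamper side [([209.3, 186.0], 0.8), ([236.4, 195.5], 0.55)]
tamper top [([177.4, 225.6], 0.73), ([215.3, 212.7], 0.55)]
grinder side [([302.5, 197.3], 0.94)]
grinder top [([292.7, 163.8], 0.62)]
key_two side [([296.8, 216.2], 0.52)]
key_two top [([321.1, 191.5], 0.47)]
rocker side [([258.1, 244.0], 0.5), ([262.9, 194.1], 0.43)]
rocker top [([264.5, 203.6], 0.55)]
```

```bash
python3 - <<'E'
import pickle
from h import *
s,t=pickle.load(open("st.pkl","rb"))
def crop(p,x,y,w,h,k): return cv2.resize(p["img"][y:y+h,x:x+w,::-1],None,fx=k,fy=k,interpolation=cv2.INTER_CUBIC)
a=crop(s,220,170,110,100,5);b=crop(t,235,150,110,110,5)
cv2.imwrite("pics/zs.png",a);cv2.imwrite("pics/zt.png",b)
for n,p,box in(("s",s,(268,190,45,40)),("t",t,(280,180,52,28))):
    x,y,w,h=box;g=p["img"][y:y+h,x:x+w].astype(int).min(2)
    c=cv2.connectedComponentsWithStats((g>130).astype(np.uint8))
    for i in range(1,c[0]):
        if c[2][i,4]>20: print(n,c[2][i],c[3][i]+[x,y])
for n,p,box in(("s",s,(250,175,25,30)),("t",t,(250,185,25,30))):
    x,y,w,h=box;g=p["img"][y:y+h,x:x+w].astype(int)
    v,u=np.where((g[...,0]-g[...,1]>50));print(n,"red",u.mean()+x,v.mean()+y,len(u))
E
```

```text
s [  6   7  13  11 105] [279.91428571 202.02857143]
s [ 24  18  14  12 115] [298.8173913 213.1826087]
t [33  6 13 12 97] [318.69072165 191.15463918]
t [  6  11  12  12 105] [291.41904762 196.44761905]
s red 264.1 187.0 40
t red 264.0 199.175 40
```

View pics/zs.png

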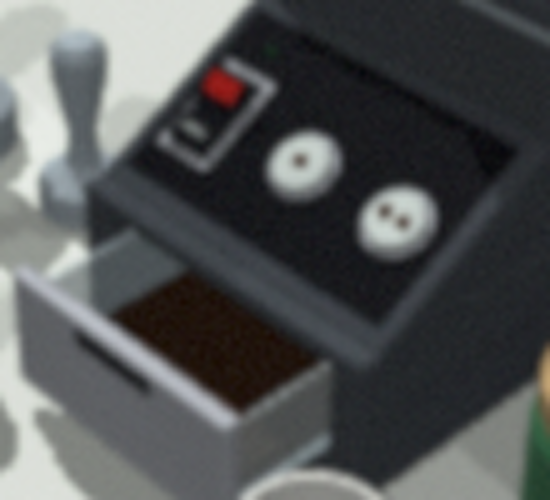

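View pics/zt.png

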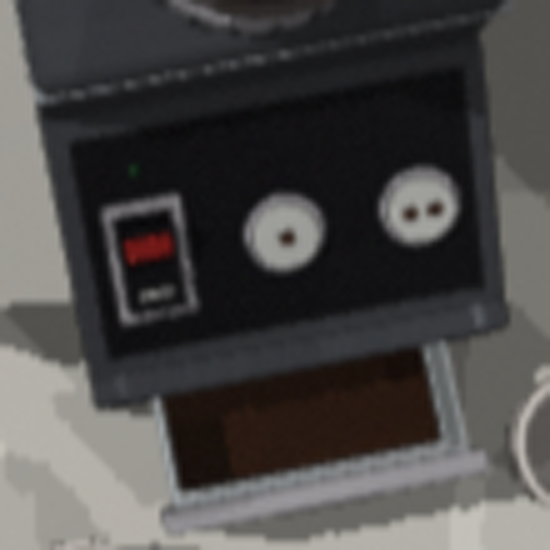

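The zooms clearly show the one-dot and two-dot keys, the red mark in the rocker's upper half, and the tray front edge. I'll fit the grinder pose from these.

```bash
cat >> h.py <<'E'
N=np.array([-.5,0,.8660254]);U=np.array([.8660254,0,.5]);MID=np.array([-.0575,0,.135])
K1=MID+.008*N;K2=K1+[0,-.066,0];RED=MID+[0,.066,0]+.014*U+.014*N
def Rz(y): c,s=np.cos(y),np.sin(y); return np.array([[c,-s,0],[s,c,0],[0,0,1]])
E
python3 - <<'E'
import pickle
from h import *
from scipy.optimize import least_squares
s,t=pickle.load(open("st.pkl","rb"))
obs=[(K1,(279.9,202.),(291.4,196.3)),(K2,(298.9,213.4),(318.7,191.1)),(RED,(264.1,187.),(264.,199.2))]
for L,a,b in obs: print(tri(s,a,t,b),L)
# tray front top edge corners in zooms
sc=[(220+20/5,170+272/5),(220+238/5,170+425/5)]; tc=[(235+168/5,150+520/5),(235+484/5,150+460/5)]
for a,b in zip(sc,tc): print("tray corner",tri(s,a,t,b))
def f(v):
    r=[]
    for L,a,b in obs:
        P=Rz(v[2])@L+[v[0],v[1],v[3]]
        r+=[proj(s,P)[0]-a,proj(t,P)[0]-b]
    return np.r_[np.ravel(r),v[3]/.002]
o=least_squares(f,[.75,0,0,0],x_scale=[.01,.01,.01,.01]);print(o.x,np.degrees(o.x[2]),np.round(f(o.x),2))
v=o.x
R=Rz(v[2]);T=np.array([v[0],v[1],0])
for a,b in zip(sc,tc): print("corner in grinder",R.T@(tri(s,a,t,b)[0]-T))
for n,a,b in(("cupA",(202.7,234.4),(249.7,272.3)),("cupB",(281.3,284.2),(348.9,237.1)),("canister",(342.7,269.5),(382.8,185.2)),("tamper",(236.4,195.5),(215.3,212.7))):
    P=tri(s,a,t,b);print(n,P[0],R.T@(P[0]-T),P[1])
print("K1,K2,RED world",R@K1+T,R@K2+T,R@RED+T)
np.save("pose.npy",v)
E
```

```text
(array([ 0.60926212, -0.09583547,  0.13592941]), np.float64(0.001504411135865302)) [-0.0615     0.         0.1419282]
(array([ 0.62082203, -0.16154708,  0.13580977]), np.float64(0.0018748767471269108)) [-0.0615    -0.066      0.1419282]
(array([ 0.60250063, -0.03016555,  0.14867808]), np.float64(0.0023564844093839563)) [-0.05237564  0.066       0.15412436]
tray corner (array([ 0.4720065 , -0.04045877,  0.08459213]), np.float64(0.0014882287646507354))
tray corner (array([ 0.50093705, -0.19913116,  0.08628268]), np.float64(0.0062942298681129254))
[ 0.66731011 -0.084374    0.2066102  -0.00294885] 11.83789252337395 [-0.7  -0.44  0.79  0.47 -0.36 -0.93  0.45 -0.44 -0.36 -0.67  0.42 -0.56
 -1.47]
corner in grinder [-0.18214096  0.08304648  0.08459213]
corner in grinder [-0.1863763  -0.07818616  0.08628268]
cupA [0.42625129 0.00660749 0.03851234] [-0.21726771  0.13849812  0.03851234] 0.0062357299128872985
cupB [ 0.50857704 -0.25337642  0.03377957] [-0.19002685 -0.13284502  0.03377957] 0.0018418296919820562
canister [ 0.63224158 -0.3295737   0.08069233] [-0.08462378 -0.2327907   0.08069233] 0.01584650526717825
tamper [0.58038    0.09268074 0.05885188] [-0.04875966  0.19112227  0.05885188] 0.0059679451707104125
K1,K2,RED world [ 0.6071181  -0.09699032  0.1419282 ] [ 0.62065756 -0.16158663  0.1419282 ] [ 0.60250893 -0.03052221  0.15412436]
```

```bash
cat >> h.py <<'E'
from scipy.spatial.transform import Rotation as Ro
def Rt(yaw,a):
    s,c=np.sin(np.radians(a)),np.cos(np.radians(a))
    return Rz(yaw)@np.array([[0,s,-c],[1,0,0],[0,-c,-s]])
def plan(st,pos,R):
    d=st["tcp_rot"].T@(np.array(pos)-st["tcp_pos"])*100
    r=Ro.from_matrix(st["tcp_rot"].T@R).as_rotvec(degrees=True)
    print("xyz",np.round(d,2),"dr",np.round(r,1))
E
python3 - <<'E'
from cell import bot
from h import *
st=bot.get_state()
plan(st,[.42,.30,.24],Rt(np.radians(10.5),0)@np.eye(3))
E
```

```text
xyz [-24.46  -3.8  -28.49] dr [ -0.  -31.5   0. ]
```

```bash
python3 -m creep '{"xyz":[[-12,-3.8,-14],[-12,-3.8,-14],[-18,-3.8,-22],[-24.5,-3.8,-28.5],[-24.5,-3.8,-28.5]],"dr":[[0,-10,0],[0,-15,0],[0,-25,0],[0,-31.5,0],[0,-31.5,0]],"jaw":[0,0,0,0,0]}' 30; python3 - <<'E'
from cell import bot
from h import *
st=bot.get_state()
plan(st,[.45,-.12,.27],Rt(np.radians(10.5),10))
print(st["q"])
E
```

```text
clock: 1.67
tcp_pos: [0.3394, 0.4506, 0.2291]
tcp_rot: [[-0.189, 0.001, -0.982], [0.982, 0.001, -0.189], [0.001, -1.0, -0.001]]
force: [1.5, -0.1, 0.9]
gripper_width: 0.0257
xyz [-58.12  -4.12  -0.09] dr [-10.    0.4   0.1]
[ 4.27090099e+01  1.22739018e+00  1.04556296e+02 -1.02178326e-03
  7.41582699e+01 -5.81700710e+01]
```

```bash
python3 -m creep '{"xyz":[[-20,-4.2,-3],[-20,-4.2,-3],[-20,-4.2,-3],[-20,-4.2,-3],[-20,-4.2,-3]],"dr":[[0,0,0],[0,0,0],[0,0,0],[0,0,0],[0,0,0]],"jaw":[0,0,0,0,0]}'; python3 - <<'E'
from cell import bot
from h import *
st=bot.get_state()
plan(st,[.45,-.12,.27],Rt(np.radians(10.5),10))
print(st["q"])
E
```

```text
clock: 2.08
tcp_pos: [0.4052, 0.2589, 0.2713]
tcp_rot: [[-0.183, 0.001, -0.983], [0.983, 0.0, -0.183], [0.0, -1.0, -0.001]]
force: [0.9, 0.0, 0.2]
gripper_width: 0.0005
xyz [-38.07   0.13   2.54] dr [-9.9  0.1  0. ]
[ 2.04701850e+01 -1.16351614e+01  1.12104967e+02 -1.09152484e-02
  7.94666728e+01 -8.00838623e+01]
```

```bash
python3 -m creep '{"xyz":[[-20,0,1.5],[-20,0,1.5],[-20,0,1.5],[-20,0,1.5],[-20,0,1.5]],"dr":[[0,0,0],[0,0,0],[0,0,0],[0,0,0],[0,0,0]],"jaw":[0,0,0,0,0]}'; python3 -m creep '{"xyz":[[-18,0,1],[-18,0,1],[-18,0,1],[-18,0,1],[-18,0,1]],"dr":[[-3,0,0],[-6,0,0],[-10,0,0],[-10,0,0],[-10,0,0]],"jaw":[0,0,0,0,0]}'; python3 - <<'E'
from cell import bot
from h import *
import pickle
st=bot.get_state(); p=bot.read_camera("wrist"); cv2.imwrite("pics/w1.png",p["img"][:,:,::-1])
pickle.dump((st,p),open("w1.pkl","wb"))
plan(st,[.45,-.12,.06],Rt(np.radians(10.5),10)); print(st["q"],st["tcp_pos"])
E
```

```text
clock: 2.5
tcp_pos: [0.4267, 0.059, 0.2709]
tcp_rot: [[-0.182, 0.001, -0.983], [0.983, -0.001, -0.182], [-0.001, -1.0, -0.001]]
force: [0.1, -0.4, 0.2]
gripper_width: -0.0001
clock: 2.92
tcp_pos: [0.4493, -0.1221, 0.2708]
tcp_rot: [[-0.177, 0.172, -0.969], [0.984, 0.028, -0.175], [-0.003, -0.985, -0.174]]
force: [0.5, -0.3, 0.4]
gripper_width: 0.0
xyz [ 0.25 20.78  3.58] dr [ 0.  -0.2 -0.2]
[ -31.77797915  -20.10732314  119.23397566    6.8763901    73.39076205
 -133.54783141] [ 0.44934695 -0.1220743   0.27082017]
```

View pics/w1.png

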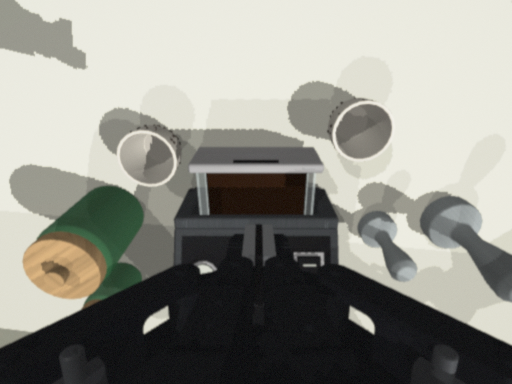

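The wrist view shows the tray front between columns 191 and 322 (its top edge at about row 165), square to the image. The rocker frame is on the right at (310,258) and the cups are at (148,158) and (362,130). I'll measure the tray edge more closely.

```bash
cat >> h.py <<'E'
def wray(st,p,uv):
    M=p["mount"]; d=M[:3,:3]@np.array([(uv[0]-p["cx"])/p["fx"],(uv[1]-p["cy"])/p["fy"],1])
    return st["tcp_rot"]@M[:3,3]+st["tcp_pos"], st["tcp_rot"]@d
def wonz(st,p,uv,z):
    c,d=wray(st,p,uv); return c+d*(z-c[2])/d[2]
def wproj(st,p,X):
    M=p["mount"]; c=M[:3,:3].T@(st["tcp_rot"].T@(np.asarray(X)-st["tcp_pos"])-M[:3,3])
    return np.array([p["fx"]*c[0]/c[2]+p["cx"],p["fy"]*c[1]/c[2]+p["cy"]])
E
python3 - <<'E'
import pickle
from h import *
st,p=pickle.load(open("w1.pkl","rb"))
im=p["img"].copy()
v=np.load("pose.npy")
for yaw,col in((v[2],(255,0,0)),(np.radians(10.3),(0,255,0))):
    R=Rz(yaw);T=np.array([v[0],v[1],0])
    for L in(K1,K2,RED,[-.13,.105,.1],[-.13,-.105,.1],[-.118,-.105,.1]):
        q=wproj(st,p,R@np.array(L)+T);print(np.round(q,1)); cv2.circle(im,tuple(int(x) for x in np.round(q)),2,col,-1)
cv2.imwrite("pics/w1z.png",cv2.resize(im[130:290,160:360,::-1],None,fx=4,fy=4,interpolation=cv2.INTER_CUBIC)[:600])
a=wonz(st,p,(191,165),.089);b=wonz(st,p,(322,165),.089)
print(a,b,np.linalg.norm(a-b),np.degrees(np.arctan2(a[0]-b[0],b[1]-a[1])))
E
```

```text
[256.1 279.4]
[202.  280.5]
[311.7 291.4]
[339.3 211.2]
[170.8 215.2]
[172.2 223.4]
[257.5 279.4]
[203.2 279.3]
[312.8 292.5]
[341.9 213.1]
[173.2 213.2]
[174.4 221.4]
[ 0.49479645 -0.19636277  0.089     ] [ 0.46692549 -0.04243067  0.089     ] 0.15643491029859807 10.262793275034761
```

View pics/w1z.png

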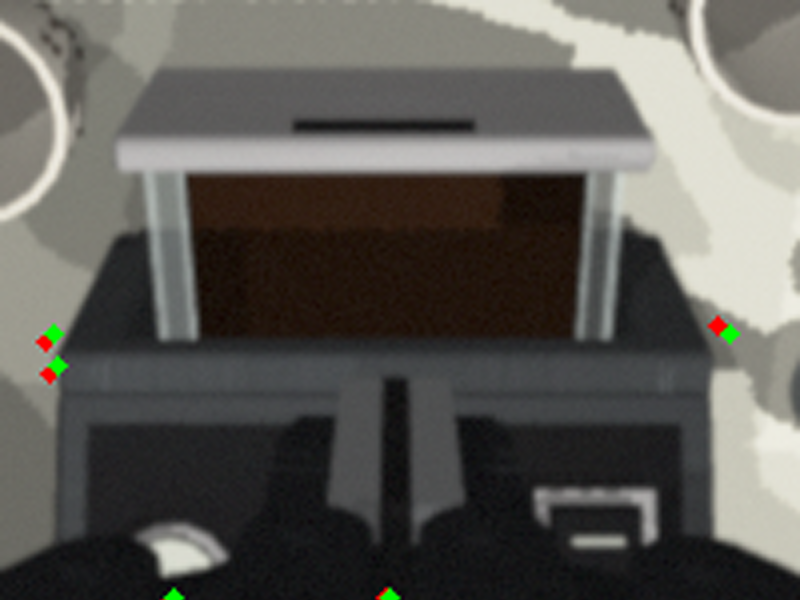

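Closed fingers appear in these views, so I'll use the known TCP to check the fixed cameras' bias.

```bash
python3 - <<'E'
from cell import bot
from h import *
import pickle
s=bot.read_camera("side");t=bot.read_camera("top");st=bot.get_state()
pickle.dump((s,t,st),open("st2.pkl","wb"))
o=[]
for p in(s,t):
    q=proj(p,st["tcp_pos"])[0];print(q)
    x,y=int(q[0])-30,int(q[1])-40
    o.append(cv2.resize(p["img"][y:y+90,x:x+62,::-1],None,fx=6,fy=6,interpolation=cv2.INTER_CUBIC)); c=((q-[x,y]+.5)*6-.5).astype(int); cv2.drawMarker(o[-1],tuple(int(k) for k in c),(0,0,255),0,14,1)
    print(x,y)
cv2.imwrite("pics/tip.png",np.hstack(o))
E
```

```text
[226.39056041 179.66591441]
196 139
[312.08438486 268.52002576]
282 228
```

View pics/tip.png

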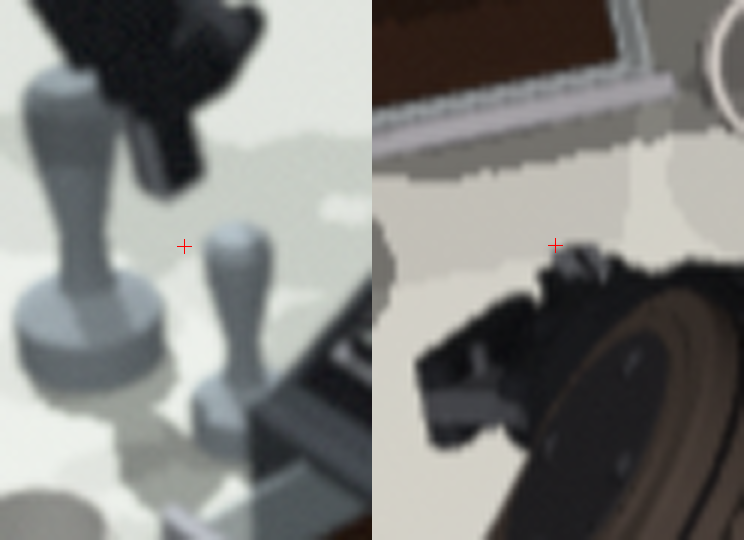

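```bash
python3 - <<'E'
from h import *
import pickle
s,t,st=pickle.load(open("st2.pkl","rb"))
st1,p=pickle.load(open("w1.pkl","rb"))
print(st["tcp_pos"],st1["tcp_pos"],st["q"]-st1["q"])
P,g=tri(s,(196+168/6,139+193/6),t,(282+206/6,228+252/6));print(P,g,"tool",st["tcp_rot"].T@(P-st["tcp_pos"]))
for y in(0,-.01,-.02,-.03):
  for z in (-.011,0,.011): print(y,z,wproj(st1,p,st1["tcp_pos"]+st1["tcp_rot"]@np.array([0,y,z])))
# table check: cups bottom/other: rail etc.
E
python3 - <<'E'
import pickle,cv2
_,p=pickle.load(open("w1.pkl","rb"))
cv2.imwrite("pics/w1t.png",cv2.resize(p["img"][200:300,200:320,::-1],None,fx=6,fy=6,interpolation=cv2.INTER_CUBIC)*1)
E
```

```text
[ 0.44969935 -0.11831251  0.27052418] [ 0.44934695 -0.1220743   0.27082017] [ 0.39044351 -0.00938236  0.03244068  0.07169252  0.11336286  0.24226769]
[ 0.44655778 -0.12152519  0.29489411] 0.005030603282105815 tool [-0.00257928 -0.02463847 -0.0006145 ]
0 -0.011 [258.53904183 238.74258674]
0 0 [258.53522543 222.00718677]
0 0.011 [258.53128792 204.74067422]
-0.01 -0.011 [258.53962553 245.91112709]
-0.01 0 [258.53560705 228.36552965]
-0.01 0.011 [258.53145384 210.23170011]
-0.02 -0.011 [258.54027662 253.90727122]
-0.02 0 [258.53603349 235.47075254]
-0.02 0.011 [258.53163959 216.37918541]
-0.03 -0.011 [258.54100749 262.88311858]
-0.03 0 [258.53651314 243.46266466]
-0.03 0.011 [258.53184896 223.30833523]
```

View pics/w1t.png

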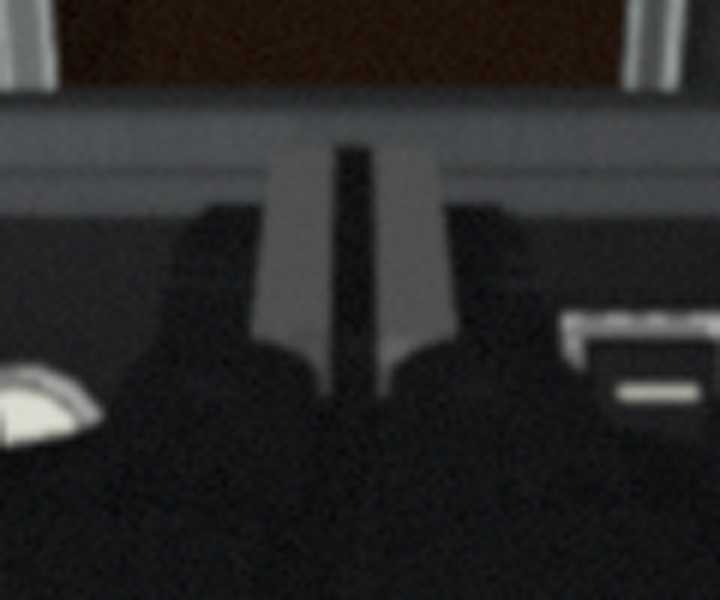

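```bash
python3 - <<'E'
from cell import bot
from h import *
st=bot.get_state()
print(st["tcp_pos"],st["force"])
plan(st,[.446,-.122,.042],Rt(np.radians(10.3),10))
E
```

```text
[ 0.44969935 -0.11831251  0.27052418] [-0.44746162 -0.32549219  0.20358662]
xyz [-0.31 22.43  4.39] dr [-0.   0.1  0. ]
```

```bash
python3 -m creep '{"xyz":[[-0.2,4,1],[-0.3,8,1.6],[-0.3,12,2.4],[-0.3,16,3.2],[-0.3,18,3.6]],"dr":[[0,0,0],[0,0,0],[0,0,0],[0,0,0],[0,0,0]],"jaw":[0,0,0,0,0]}'; python3 - <<'E'
from cell import bot
from h import *
st=bot.get_state()
plan(st,[.446,-.122,.042],Rt(np.radians(10.3),10)); print(st["force"],st["q"])
E
```

```text
clock: 3.48
tcp_pos: [0.4433, -0.1174, 0.0819]
tcp_rot: [[-0.185, 0.164, -0.969], [0.983, 0.036, -0.182], [0.005, -0.986, -0.168]]
force: [-0.5, -0.3, -0.9]
gripper_width: 0.0001
xyz [-0.52  3.97  0.49] dr [-0.3  0.3  0.4]
[-0.48084786 -0.2823229  -0.89036754] [ -31.77776292   -8.98181576  131.03464007    8.64925451   51.30327839
 -137.46386189]
```

```bash
python3 -m creep '{"xyz":[[-0.4,2,0.3],[-0.4,3.9,0.5],[-0.4,3.9,0.5],[-0.4,3.9,0.5],[-0.4,3.9,0.5]],"dr":[[0,0,0],[0,0,0],[0,0,0],[0,0,0],[0,0,0]],"jaw":[0,0,0,0,0]}'; python3 - <<'E'
from cell import bot
from h import *
st=bot.get_state()
print(st["force"],st["q"]); s=bot.read_camera("side");cv2.imwrite("pics/s2.png",cv2.resize(s["img"][150:320,150:380,::-1],None,fx=3,fy=3))
R=Rt(np.radians(10.3),10); X=Rz(np.radians(10.3))@[1,0,0]
for d in(.02,.04,.06,.08): print(np.round(st["tcp_rot"].T@(X*d)*100,2))
E
```

```text
clock: 3.9
tcp_pos: [0.4498, -0.1242, 0.049]
tcp_rot: [[-0.184, 0.172, -0.968], [0.983, 0.031, -0.182], [-0.001, -0.985, -0.175]]
force: [0.2, -0.2, -0.7]
gripper_width: -0.0
[ 0.20211731 -0.15685735 -0.66382095] [ -32.08854936   -4.62853963  131.31552469    9.40625157   46.21751445
 -138.82105316]
[-0.01  0.35 -1.97]
[-0.02  0.7  -3.94]
[-0.03  1.05 -5.91]
[-0.05  1.4  -7.88]
```

View pics/s2.png

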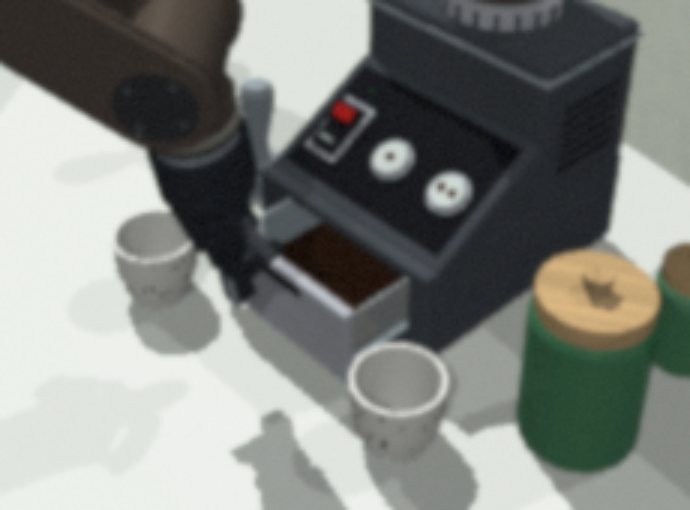

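The side view shows the fingers standing just in front of the tray, tip at about (231,251), with both cups clear. I'll check this in the top view.

```bash
python3 - <<'E'
from cell import bot
from h import *
s=bot.read_camera("side");t=bot.read_camera("top");st=bot.get_state()
print(st["tcp_pos"])
o=[]
for p in(s,t):
    q=proj(p,st["tcp_pos"])[0];print(q)
    x,y=int(q[0])-35,int(q[1])-45
    o.append(cv2.resize(p["img"][y:y+90,x:x+66,::-1],None,fx=6,fy=6,interpolation=cv2.INTER_CUBIC))
    for k in (0,-.02,-.04):
        q=proj(p,st["tcp_pos"]+st["tcp_rot"]@[0,k,0])[0];c=((q-[x,y]+.5)*6-.5).astype(int); cv2.drawMarker(o[-1],tuple(int(k) for k in c),(0,0,255),0,14,1)
cv2.imwrite("pics/tip2.png",np.hstack(o))
E
```

```text
[ 0.45011888 -0.12495796  0.04951892]
[232.72235668 256.46901932]
[301.30750091 261.21141709]
```

View pics/tip2.png

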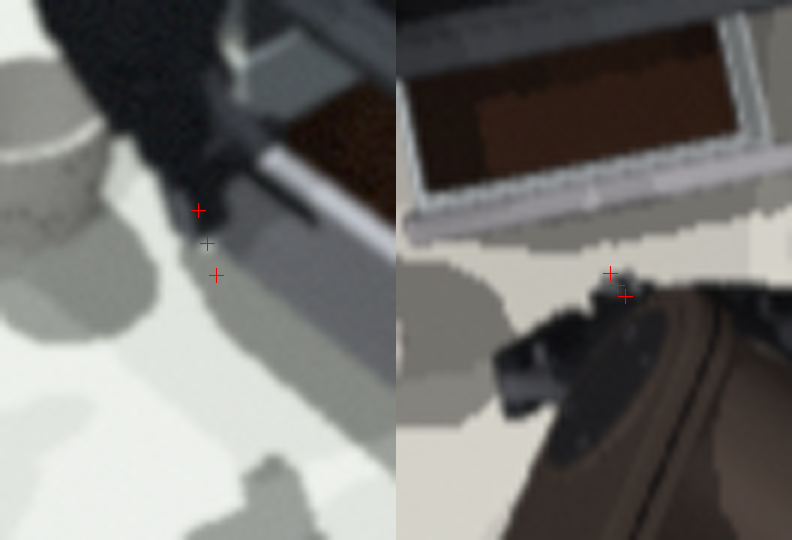

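```bash
python3 -m creep '{"xyz":[[0,0.9,0.1],[0,1.1,-0.4],[0,1.2,-0.9],[0,1.2,-1.2],[0,1.2,-1.4]],"dr":[[0,0,0],[0,0,0],[0,0,0],[0,0,0],[0,0,0]],"jaw":[0,0,0,0,0]}'; python3 -m creep '{"xyz":[[0,0.07,-0.4],[0,0.14,-0.8],[0,0.21,-1.2],[0,0.28,-1.6],[0,0.35,-2.0]],"dr":[[0,0,0],[0,0,0],[0,0,0],[0,0,0],[0,0,0]],"jaw":[0,0,0,0,0]}'
```

```text
clock: 4.47
tcp_pos: [0.4652, -0.1218, 0.0385]
tcp_rot: [[-0.183, 0.171, -0.968], [0.983, 0.032, -0.18], [-0.0, -0.985, -0.174]]
force: [-0.8, -0.4, -0.8]
gripper_width: 0.0002
clock: 4.88
tcp_pos: [0.4847, -0.1181, 0.0384]
tcp_rot: [[-0.183, 0.17, -0.968], [0.983, 0.032, -0.18], [-0.0, -0.985, -0.173]]
force: [-2.0, -1.1, 1.4]
gripper_width: 0.0001
```

```bash
python3 -m creep '{"xyz":[[0,0.07,-0.4],[0,0.14,-0.8],[0,0.21,-1.2],[0,0.28,-1.6],[0,0.35,-2.0]],"dr":[[0,0,0],[0,0,0],[0,0,0],[0,0,0],[0,0,0]],"jaw":[0,0,0,0,0]}'; python3 -m creep '{"xyz":[[0,0.03,-0.2],[0,0.07,-0.4],[0,0.1,-0.6],[0,0.14,-0.8],[0,0.17,-1.0]],"dr":[[0,0,0],[0,0,0],[0,0,0],[0,0,0],[0,0,0]],"jaw":[0,0,0,0,0]}'
```

```text
clock: 5.3
tcp_pos: [0.5048, -0.1144, 0.0384]
tcp_rot: [[-0.183, 0.171, -0.968], [0.983, 0.032, -0.18], [-0.0, -0.985, -0.174]]
force: [-2.5, -2.4, 1.0]
gripper_width: 0.0003
clock: 5.72
tcp_pos: [0.5145, -0.1124, 0.0384]
tcp_rot: [[-0.183, 0.171, -0.968], [0.983, 0.032, -0.18], [0.0, -0.985, -0.173]]
force: [-2.6, -1.7, 0.1]
gripper_width: -0.0001
```

```bash
python3 -m creep '{"xyz":[[0,0.02,-0.14],[0,0.04,-0.28],[0,0.07,-0.42],[0,0.09,-0.56],[0,0.12,-0.7]],"dr":[[0,0,0],[0,0,0],[0,0,0],[0,0,0],[0,0,0]],"jaw":[0,0,0,0,0]}'; python3 - <<'E'
from cell import bot
from h import *
s=bot.read_camera("side");t=bot.read_camera("top");st=bot.get_state()
print(st["tcp_pos"],st["force"])
cv2.imwrite("pics/p3.png",np.hstack([cv2.resize(s["img"][160:290,190:320,::-1],None,fx=3,fy=3),cv2.resize(t["img"][140:270,220:350,::-1],None,fx=3,fy=3)]))
E
```

```text
clock: 6.13
tcp_pos: [0.5214, -0.1111, 0.0384]
tcp_rot: [[-0.183, 0.17, -0.968], [0.983, 0.032, -0.18], [0.0, -0.985, -0.173]]
force: [-1.0, -1.6, -0.5]
gripper_width: 0.0
[ 0.52161739 -0.11098561  0.03850048] [-0.05695373 -0.21378494  0.05193783]
```

View pics/p3.png

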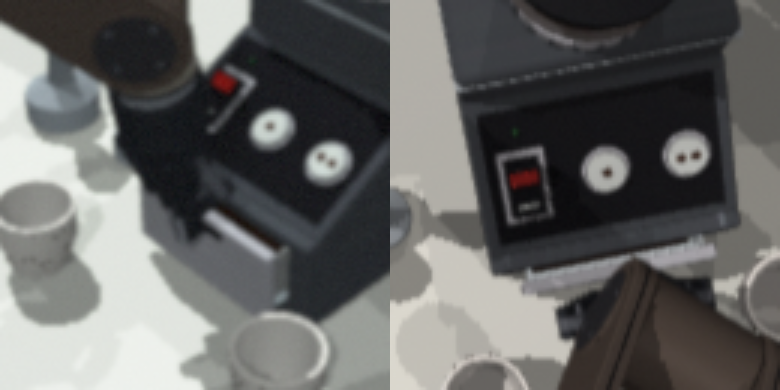

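The tray is nearly in, with a small gap still showing. I'll keep pushing gently until it meets resistance.

```bash
python3 -m creep '{"xyz":[[0,0.02,-0.12],[0,0.04,-0.24],[0,0.06,-0.36],[0,0.08,-0.48],[0,0.1,-0.6]],"dr":[[0,0,0],[0,0,0],[0,0,0],[0,0,0],[0,0,0]],"jaw":[0,0,0,0,0]}';  python3 -m creep '{"xyz":[[0,0.02,-0.1],[0,0.03,-0.2],[0,0.05,-0.3],[0,0.07,-0.4],[0,0.08,-0.5]],"dr":[[0,0,0],[0,0,0],[0,0,0],[0,0,0],[0,0,0]],"jaw":[0,0,0,0,0]}'
```

```text
clock: 6.65
tcp_pos: [0.5274, -0.1099, 0.0385]
tcp_rot: [[-0.183, 0.171, -0.968], [0.983, 0.032, -0.18], [0.0, -0.985, -0.173]]
force: [-1.7, -0.8, -0.7]
gripper_width: -0.0
clock: 7.07
tcp_pos: [0.5309, -0.1093, 0.0383]
tcp_rot: [[-0.185, 0.166, -0.969], [0.983, 0.032, -0.182], [0.001, -0.986, -0.169]]
force: [-9.7, -2.9, 5.7]
gripper_width: -0.0004
```

```bash
python3 -m creep '{"xyz":[[0,0.01,-0.06],[0,0.02,-0.12],[0,0.03,-0.18],[0,0.04,-0.24],[0,0.05,-0.3]],"dr":[[0,0,0],[0,0,0],[0,0,0],[0,0,0],[0,0,0]],"jaw":[0,0,0,0,0]}'
```

```text
clock: 7.48
tcp_pos: [0.5308, -0.1092, 0.0382]
tcp_rot: [[-0.187, 0.158, -0.97], [0.982, 0.032, -0.184], [0.002, -0.987, -0.162]]
force: [-22.5, -5.1, 15.6]
gripper_width: 0.0001
```

```bash
python3 - <<'E'
from cell import bot
from h import *
s=bot.read_camera("side");t=bot.read_camera("top");st=bot.get_state()
print(st["tcp_pos"],st["force"],st["moment"])
cv2.imwrite("pics/p4.png",np.hstack([cv2.resize(s["img"][160:290,190:320,::-1],None,fx=3,fy=3),cv2.resize(t["img"][140:270,220:350,::-1],None,fx=3,fy=3)]))
E
```

```text
[ 0.53084306 -0.10918967  0.03824886] [-19.88648784  -5.27529853  13.72066488] [-0.88545264  2.90212859 -0.07205001]
```

View pics/p4.png

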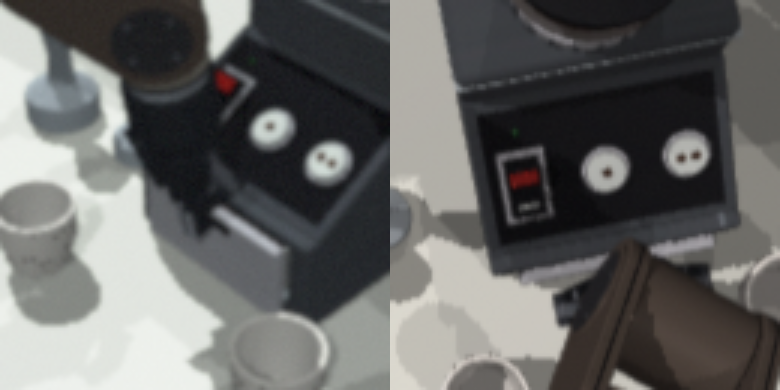

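```bash
python3 -m creep '{"xyz":[[0,0,1],[0,-1,3],[0,-5,3],[0,-9,3],[0,-13,3]],"dr":[[0,0,0],[0,0,0],[0,0,0],[0,0,0],[0,0,0]],"jaw":[0,0,0,0,0]}';python3 -m creep '{"xyz":[[0,-4,0],[0,-8,0],[0,-12,0],[0,-12,0],[0,-12,0]],"dr":[[0,0,0],[0,0,0],[0,0,0],[0,0,0],[0,0,0]],"jaw":[0,0,0,0,0]}'; python3 - <<'E'
from cell import bot
from h import *
import pickle
st=bot.get_state(); p=bot.read_camera("wrist"); cv2.imwrite("pics/w2.png",cv2.resize(p["img"][100:300,140:380,::-1],None,fx=3,fy=3,interpolation=cv2.INTER_CUBIC))
s=bot.read_camera("side");t=bot.read_camera("top")
pickle.dump((st,p,s,t),open("w2.pkl","wb"))
print(st["tcp_pos"],st["force"],st["qd"])
E
```

```text
clock: 8.0
tcp_pos: [0.4835, -0.1177, 0.1625]
tcp_rot: [[-0.182, 0.171, -0.968], [0.983, 0.033, -0.179], [0.001, -0.985, -0.174]]
force: [1.2, 0.3, 0.9]
gripper_width: -0.0
clock: 8.42
tcp_pos: [0.4654, -0.1227, 0.284]
tcp_rot: [[-0.183, 0.179, -0.967], [0.983, 0.028, -0.181], [-0.005, -0.983, -0.181]]
force: [-0.1, 0.2, -0.8]
gripper_width: 0.0003
[ 0.46538772 -0.12269148  0.28402529] [-0.07290645  0.20418291 -0.76159418] [ 0.23150237  2.73558001  4.71647312 -0.3480591   0.01973675 -0.03705436]
```

View pics/w2.png

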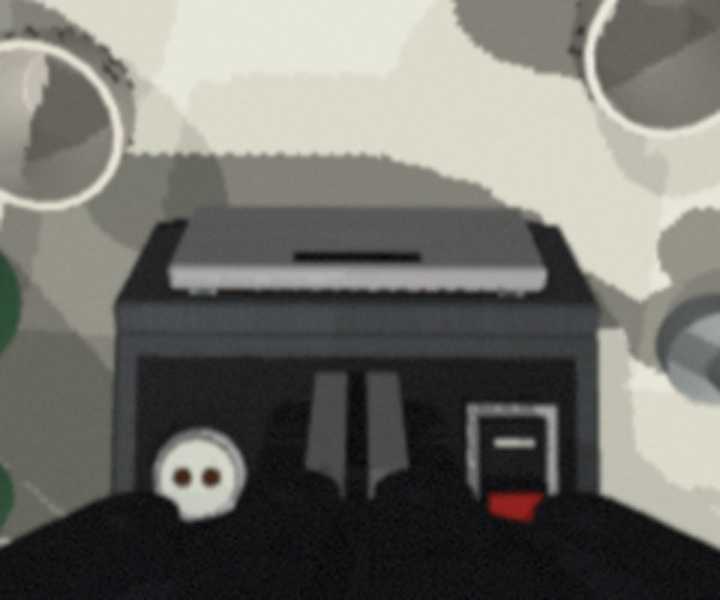

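```bash
python3 - <<'E'
import pickle
from h import *
from scipy.optimize import least_squares
st,p,s,t=pickle.load(open("w2.pkl","rb"))
cv2.imwrite("pics/w2z.png",cv2.resize(p["img"][165:215,185:265,::-1],None,fx=10,fy=10,interpolation=cv2.INTER_CUBIC))
E
```

```text
(no output)
```

View pics/w2z.png

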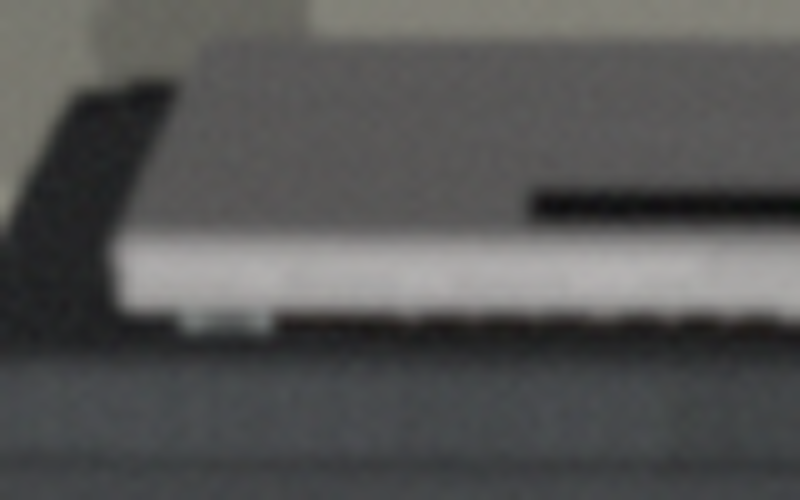

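The zoom shows about 2 px of tray wall still visible behind the rim. That is roughly 3–4 mm open, so the stop I felt was the knuckles on the housing edge. I'll tilt to 30° and push again, which keeps the body well clear.

```bash
python3 - <<'E'
from cell import bot
from h import *
st=bot.get_state();print(st["q"])
plan(st,[.492,-.1165,.16],Rt(np.radians(10.3),30))
E
```

```text
[ -30.80865622  -18.16493955  117.05421966    6.88670334   73.81267012
 -132.84891034]
xyz [-0.07 12.12 -0.84] dr [-20.1   0.2   0.2]
```

```bash
python3 -m creep '{"xyz":[[0,3,-0.3],[0,6,-0.8],[0,9,-0.8],[0,12.1,-0.8],[0,12.1,-0.8]],"dr":[[-6,0,0],[-12,0,0],[-18,0,0],[-20,0,0],[-20,0,0]],"jaw":[0,0,0,0,0]}'; python3 - <<'E'
from cell import bot
from h import *
st=bot.get_state();print(st["q"])
plan(st,[.492,-.1165,.038],Rt(np.radians(10.3),30))
E
```

```text
clock: 8.98
tcp_pos: [0.4858, -0.1126, 0.1505]
tcp_rot: [[-0.182, 0.478, -0.859], [0.983, 0.101, -0.152], [0.014, -0.872, -0.489]]
force: [-1.5, -0.2, -0.5]
gripper_width: -0.0002
[ -37.1812979   -18.56798813  134.25118319   29.716435     48.20848336
 -154.39272379]
xyz [-0.66 10.07  5.02] dr [-0.7 -0.2  0.8]
```

```bash
cat >> h.py <<'E'
def Rty(yawd,a,b): return Rt(np.radians(yawd),a)@Ro.from_rotvec([0,b,0],degrees=True).as_matrix()
E
python3 - <<'E'
from cell import bot
from h import *
st=bot.get_state();print(st["q"])
plan(st,[.488,-.117,.15],Rty(10.3,28,20))
E
```

```text
[ -37.1812979   -18.56798813  134.25118319   29.716435     48.20848336
 -154.39272379]
xyz [-0.47  0.11 -0.1 ] dr [ 1.1 19.8  1. ]
```

```bash
python3 -m creep '{"xyz":[[-0.2,0,0],[-0.4,0,0],[-0.4,0,0],[-0.4,0,0],[-0.4,0,0]],"dr":[[0,6,0],[0,12,0],[1,18,0],[1,20,1],[1,20,1]],"jaw":[0,0,0,0,0]}'; python3 - <<'E'
from cell import bot
from h import *
st=bot.get_state();print(st["q"])
plan(st,[.492,-.1165,.038],Rty(10.3,28,20))
E
```

```text
clock: 9.4
tcp_pos: [0.4935, -0.1205, 0.163]
tcp_rot: [[0.129, 0.477, -0.87], [0.98, 0.074, 0.186], [0.153, -0.876, -0.457]]
force: [0.8, -0.2, -0.6]
gripper_width: 0.0001
[ -36.48014472  -18.3783502   132.59904727   27.4776389    48.03869464
 -132.20158154]
xyz [-1.54 10.91  5.92] dr [ 1.   0.2 -0.4]
```

```bash
python3 -m creep '{"xyz":[[-0.3,2.2,1.2],[-0.6,4.4,2.4],[-0.9,6.6,3.6],[-1.2,8.8,4.8],[-1.2,8.8,4.8]],"dr":[[0,0,0],[0,0,0],[1,0,0],[1,0,0],[1,0,0]],"jaw":[0,0,0,0,0]}'; python3 - <<'E'
from cell import bot
from h import *
st=bot.get_state();print(st["q"],st["force"])
plan(st,[.492,-.1165,.038],Rty(10.3,28,20))
E
```

```text
clock: 9.82
tcp_pos: [0.4885, -0.1143, 0.0561]
tcp_rot: [[0.128, 0.454, -0.882], [0.979, 0.084, 0.185], [0.158, -0.887, -0.434]]
force: [-0.5, 0.8, -0.6]
gripper_width: 0.0002
[ -35.91413035   -7.52676446  136.51713807   34.33566974   36.33367365
 -141.74157703] [-0.53062931  0.75963596 -0.64112811]
xyz [-0.46  1.75  0.44] dr [-0.5  0.1 -0.1]
```

```bash
python3 -m creep '{"xyz":[[-0.15,1.0,0.4],[0.1,1.5,-0.3],[0.3,1.8,-0.9],[0.5,2.1,-1.5],[0.7,2.45,-2.0]],"dr":[[0,0,0],[0,0,0],[0,0,0],[0,0,0],[0,0,0]],"jaw":[0,0,0,0,0]}'; python3 -m creep '{"xyz":[[0.06,0.09,-0.17],[0.12,0.18,-0.33],[0.18,0.28,-0.5],[0.24,0.37,-0.67],[0.3,0.46,-0.83]],"dr":[[0,0,0],[0,0,0],[0,0,0],[0,0,0],[0,0,0]],"jaw":[0,0,0,0,0]}'
```

```text
clock: 10.23
tcp_pos: [0.5234, -0.1123, 0.0513]
tcp_rot: [[0.128, 0.464, -0.876], [0.98, 0.076, 0.184], [0.152, -0.882, -0.445]]
force: [0.4, 0.3, -1.4]
gripper_width: 0.0
clock: 10.65
tcp_pos: [0.531, -0.1099, 0.0493]
tcp_rot: [[0.129, 0.462, -0.878], [0.98, 0.078, 0.185], [0.154, -0.884, -0.442]]
force: [0.4, -0.8, 0.1]
gripper_width: 0.0
```

```bash
python3 -m creep '{"xyz":[[0.03,0.05,-0.08],[0.06,0.09,-0.17],[0.09,0.14,-0.25],[0.12,0.18,-0.33],[0.15,0.23,-0.42]],"dr":[[0,0,0],[0,0,0],[0,0,0],[0,0,0],[0,0,0]],"jaw":[0,0,0,0,0]}'; python3 -m creep '{"xyz":[[0.03,0.05,-0.08],[0.06,0.09,-0.17],[0.09,0.14,-0.25],[0.12,0.18,-0.33],[0.15,0.23,-0.42]],"dr":[[0,0,0],[0,0,0],[0,0,0],[0,0,0],[0,0,0]],"jaw":[0,0,0,0,0]}'
```

```text
clock: 11.07
tcp_pos: [0.5359, -0.1091, 0.0493]
tcp_rot: [[0.129, 0.462, -0.878], [0.98, 0.078, 0.185], [0.154, -0.884, -0.442]]
force: [-0.4, 0.1, 0.2]
gripper_width: -0.0
clock: 11.48
tcp_pos: [0.5407, -0.1082, 0.0492]
tcp_rot: [[0.129, 0.461, -0.878], [0.98, 0.078, 0.184], [0.153, -0.884, -0.442]]
force: [-3.9, -2.3, 2.1]
gripper_width: 0.0
```

```bash
python3 - <<'E'
from cell import bot
from h import *
s=bot.read_camera("side");st=bot.get_state()
print(st["tcp_pos"],st["force"],st["moment"])
cv2.imwrite("pics/p5.png",cv2.resize(s["img"][160:290,190:320,::-1],None,fx=4,fy=4))
E
```

```text
[ 0.54061986 -0.10819885  0.04920348] [-3.93892018 -1.37020613  1.64744226] [-0.15174511  0.60461257 -0.00264508]
```

View pics/p5.png

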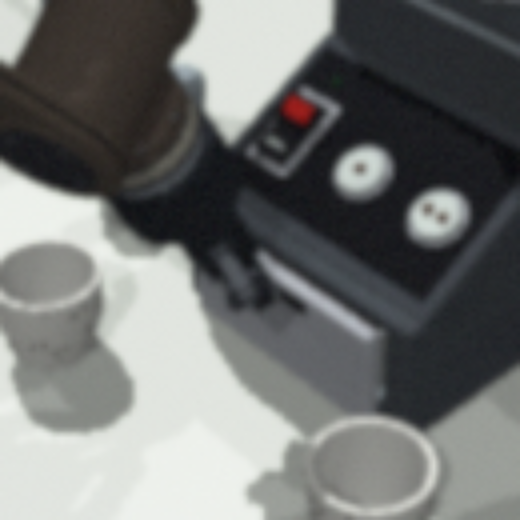

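The side view shows the fingertips on the tray front, with the body clear of the housing. I'll continue.

```bash
python3 -m creep '{"xyz":[[0.03,0.05,-0.08],[0.06,0.09,-0.17],[0.09,0.14,-0.25],[0.12,0.18,-0.33],[0.15,0.23,-0.42]],"dr":[[0,0,0],[0,0,0],[0,0,0],[0,0,0],[0,0,0]],"jaw":[0,0,0,0,0]}'
```

```text
clock: 11.95
tcp_pos: [0.542, -0.1076, 0.0485]
tcp_rot: [[0.124, 0.454, -0.882], [0.981, 0.079, 0.178], [0.151, -0.887, -0.436]]
force: [-44.5, -9.4, 30.3]
gripper_width: 0.0001
```

```bash
python3 -m creep '{"xyz":[[0.02,0.03,-0.05],[0.04,0.06,-0.1],[0.06,0.09,-0.15],[0.08,0.12,-0.2],[0.1,0.15,-0.25]],"dr":[[0,0,0],[0,0,0],[0,0,0],[0,0,0],[0,0,0]],"jaw":[0,0,0,0,0]}'
```

```text
clock: 12.37
tcp_pos: [0.5423, -0.1074, 0.0483]
tcp_rot: [[0.121, 0.45, -0.885], [0.981, 0.08, 0.175], [0.149, -0.89, -0.432]]
force: [-67.7, -13.4, 46.9]
gripper_width: -0.0002
```

```bash
python3 -m creep '{"xyz":[[-0.2,-0.4,0.6],[-0.9,-1.4,2.5],[-0.9,-1.4,2.5],[-0.9,-5,2.5],[-0.9,-9,2.5]],"dr":[[0,0,0],[0,0,0],[0,0,0],[4,0,0],[10,0,0]],"jaw":[0,0,0,0,0]}';python3 -m creep '{"xyz":[[0,-4,0],[0,-8,0],[0,-11,0],[0,-11,0],[0,-11,0]],"dr":[[5,0,0],[10,0,0],[10,0,0],[10,0,0],[10,0,0]],"jaw":[0,0,0,0,0]}'; python3 - <<'E'
from cell import bot
from h import *
import pickle
st=bot.get_state(); p=bot.read_camera("wrist"); cv2.imwrite("pics/w3.png",cv2.resize(p["img"][:,:,::-1],None,fx=1.5,fy=1.5,interpolation=cv2.INTER_CUBIC))
s=bot.read_camera("side");t=bot.read_camera("top")
pickle.dump((st,p,s,t),open("w3.pkl","wb"))
print(st["tcp_pos"],st["force"],st["q"])
E
```

```text
clock: 12.78
tcp_pos: [0.4794, -0.1159, 0.1126]
tcp_rot: [[0.133, 0.29, -0.948], [0.979, 0.113, 0.172], [0.157, -0.95, -0.268]]
force: [1.1, -1.3, 0.0]
gripper_width: 0.0002
clock: 13.2
tcp_pos: [0.4524, -0.1307, 0.2233]
tcp_rot: [[0.129, 0.139, -0.982], [0.98, 0.133, 0.147], [0.151, -0.981, -0.119]]
force: [-0.5, -0.4, -0.9]
gripper_width: 0.0002
[ 0.45244175 -0.130741    0.22332171] [-0.48731048 -0.39253744 -0.93167052] [ -35.13404668  -14.54969077  119.99927036   11.39313478   72.73638998
 -120.34823575]
```

View pics/w3.png

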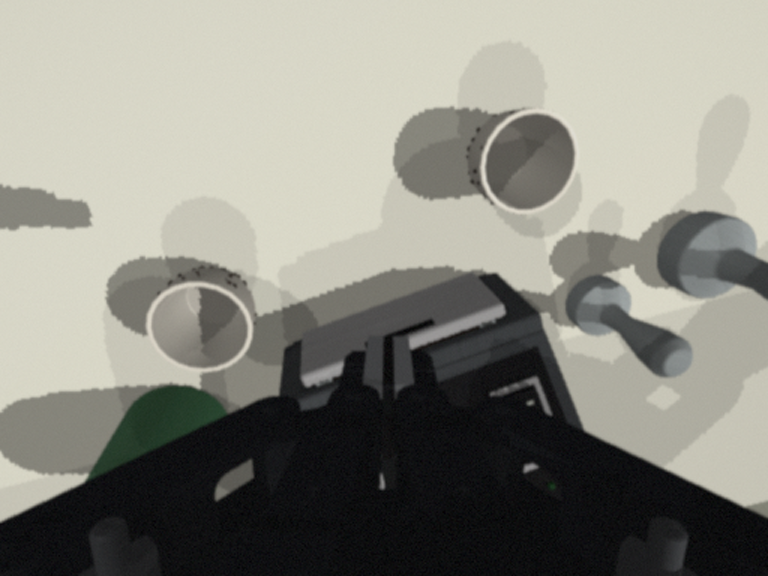

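```bash
python3 - <<'E'
import pickle
from h import *
st,p,s,t=pickle.load(open("w3.pkl","rb"))
a=cv2.resize(p["img"][195:245,280:350,::-1],None,fx=8,fy=8,interpolation=cv2.INTER_CUBIC)
b=cv2.resize(t["img"][195:265,245:345,::-1],None,fx=8,fy=8,interpolation=cv2.INTER_CUBIC)
cv2.imwrite("pics/w3z.png",a);cv2.imwrite("pics/t3z.png",b[:,:800])
E
```

```text
(no output)
```

View pics/w3z.png

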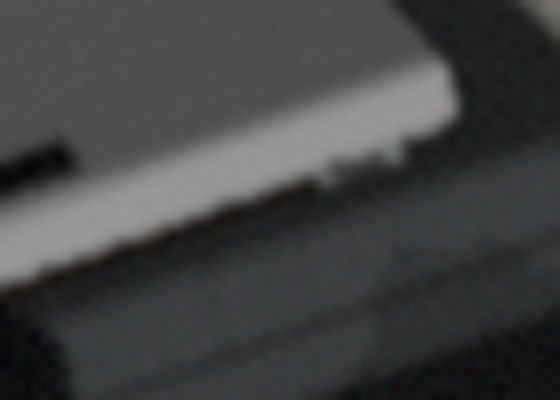

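View pics/t3z.png

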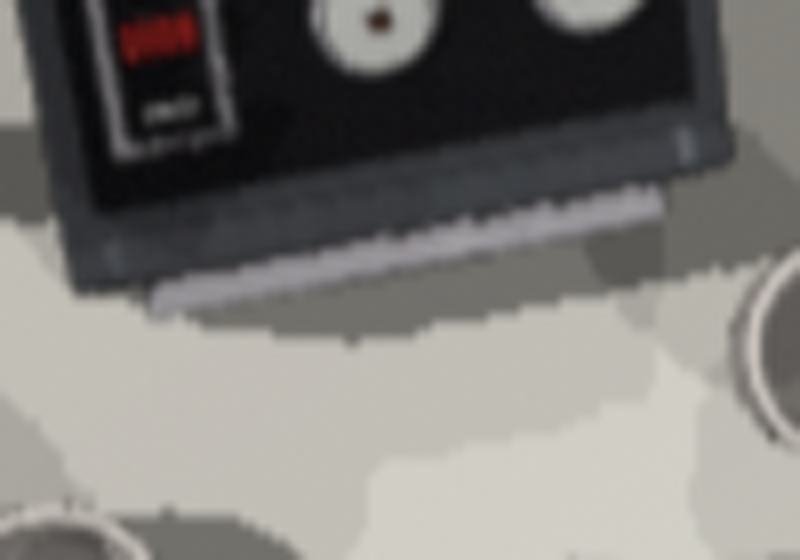

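```bash
python3 - <<'E'
import pickle
from h import *
for f in("w2.pkl","w3.pkl"):
    st,p,s,t=pickle.load(open(f,"rb"))
    for T0 in((.667,-.084),(.675,-.084)):
        T=np.array([*T0,0]);R=Rz(np.radians(10.3))
        print(f,T0)
        for L in([-.142,-.07,.015],[-.142,-.07,.089],[-.13,-.07,.089],[-.13,-.07,.1],[-.118,-.07,.1],[-.13,.105,.1],[-.13,-.105,.1],[-.142,.082,.089],[-.142,-.082,.089]):
            print(L,np.round(wproj(st,p,R@np.array(L)+T),1))
E
```

```text
w2.pkl (0.667, -0.084)
[-0.142, -0.07, 0.015] [214.  162.9]
[-0.142, -0.07, 0.089] [206.  183.3]
[-0.13, -0.07, 0.089] [206.7 191.7]
[-0.13, -0.07, 0.1] [205.3 195.6]
[-0.118, -0.07, 0.1] [205.9 203.9]
[-0.13, 0.105, 0.1] [344.  196.4]
[-0.13, -0.105, 0.1] [177.6 195.4]
[-0.142, 0.082, 0.089] [325. 184.]
[-0.142, -0.082, 0.089] [196.6 183.2]
w2.pkl (0.675, -0.084)
[-0.142, -0.07, 0.015] [213.4 167.8]
[-0.142, -0.07, 0.089] [205.3 188.8]
[-0.13, -0.07, 0.089] [206.  197.1]
[-0.13, -0.07, 0.1] [204.6 201.1]
[-0.118, -0.07, 0.1] [205.3 209.3]
[-0.13, 0.105, 0.1] [342.1 201.9]
[-0.13, -0.105, 0.1] [177.1 200.9]
[-0.142, 0.082, 0.089] [323.3 189.5]
[-0.142, -0.082, 0.089] [196.  188.8]
w3.pkl (0.667, -0.084)
[-0.142, -0.07, 0.015] [208.8 212.2]
[-0.142, -0.07, 0.089] [208.8 241.5]
[-0.13, -0.07, 0.089] [212.7 250. ]
[-0.13, -0.07, 0.1] [212.8 255.6]
[-0.118, -0.07, 0.1] [216.8 264. ]
[-0.13, 0.105, 0.1] [362.4 201.5]
[-0.13, -0.105, 0.1] [182.6 266.5]
[-0.142, 0.082, 0.089] [336.9 195.3]
[-0.142, -0.082, 0.089] [198.6 245.2]
w3.pkl (0.675, -0.084)
[-0.142, -0.07, 0.015] [209.9 217.5]
[-0.142, -0.07, 0.089] [210.2 247.5]
[-0.13, -0.07, 0.089] [214.  255.9]
[-0.13, -0.07, 0.1] [214.2 261.6]
[-0.118, -0.07, 0.1] [218.1 269.8]
[-0.13, 0.105, 0.1] [362.4 207.9]
[-0.13, -0.105, 0.1] [184.2 272.4]
[-0.142, 0.082, 0.089] [337.1 201.7]
[-0.142, -0.082, 0.089] [200.1 251.2]
```

The geometry check settles it. With the tray home, the rim-to-housing-edge spacing should be 12.3 px, and I measured about 11.7. A 3 mm gap would give about 14.4 px. The sliver I saw is the slot above the tray, and two hard stops with different tool attitudes agree, so the tray is home. Next is the rocker.

```bash
cat >> h.py <<'E'
YD=10.3
T0=np.array([.671,-.0845,0]); G=lambda L: Rz(np.radians(YD))@np.array(L)+T0
Nw=Rz(np.radians(YD))@N; Uw=Rz(np.radians(YD))@U
E
python3 - <<'E'
from cell import bot
from h import *
st=bot.get_state();print(G(RED),G(K2),Nw)
tgt=G(RED)+.06*Nw;print(tgt)
plan(st,[.47,-.06,.27],Rty(YD,30,20))
plan(st,tgt,Rty(YD,30,20))
E
```

```text
[ 0.60766744 -0.02892847  0.15412436] [ 0.62229202 -0.16043275  0.1419282 ] [-0.49194252 -0.08940111  0.8660254 ]
[ 0.57815089 -0.03429254  0.20608588]
xyz [ 7.82 -3.82 -1.49] dr [-22.  -0.  -1.]
xyz [ 10.74   4.23 -11.04] dr [-22.  -0.  -1.]
```

```bash
python3 -m creep '{"xyz":[[3,-3,0],[6,-4,-2],[8,-4,-5],[10,-2,-8],[10.7,0,-10]],"dr":[[-4,0,0],[-10,0,0],[-16,0,0],[-22,0,0],[-22,0,0]],"jaw":[0,0,0,0,0]}'; python3 - <<'E'
from cell import bot
from h import *
st=bot.get_state();print(st["q"])
plan(st,G(RED)+.06*Nw,Rty(YD,30,20))
E
```

```text
clock: 13.77
tcp_pos: [0.5625, -0.0368, 0.2468]
tcp_rot: [[0.127, 0.494, -0.86], [0.98, 0.073, 0.187], [0.155, -0.866, -0.475]]
force: [-1.0, 0.1, 0.1]
gripper_width: -0.0001
[ -21.25923178  -16.85689316  122.7019302    19.04314849   49.14255273
 -110.8955711 ]
xyz [-0.18  4.31  0.64] dr [ 0.3  0.3 -0.9]
```

```bash
python3 -m creep '{"xyz":[[-0.1,2,0.3],[-0.2,4.3,0.6],[-0.2,4.3,0.6],[-0.2,4.3,0.6],[-0.2,4.3,0.6]],"dr":[[0,0,-1],[0,0,-1],[0,0,-1],[0,0,-1],[0,0,-1]],"jaw":[0,0,0,0,0]}'; python3 - <<'E'
from cell import bot
from h import *
import pickle
st=bot.get_state(); p=bot.read_camera("wrist")
s=bot.read_camera("side");t=bot.read_camera("top")
pickle.dump((st,p,s,t),open("w4.pkl","wb"))
plan(st,G(RED)+.06*Nw,Rty(YD,30,20))
a=cv2.resize(p["img"][150:350,160:360,::-1],None,fx=2,fy=2)
o=[a]
for c in(s,t):
    q=proj(c,st["tcp_pos"]-.022*st["tcp_rot"][:,1])[0];print(q)
    x,y=int(q[0])-32,int(q[1])-50
    im=cv2.resize(c["img"][y:y+100,x:x+64,::-1],None,fx=4,fy=4,interpolation=cv2.INTER_CUBIC); cv2.drawMarker(im,(int((q[0]-x+.5)*4),int((q[1]-y+.5)*4)),(0,255,255),0,10,1); o.append(im[:400])
cv2.imwrite("pics/p6.png",np.hstack(o)[:, :800]); print(np.hstack(o).shape)
E
```

```text
clock: 14.18
tcp_pos: [0.5785, -0.0375, 0.2078]
tcp_rot: [[0.121, 0.494, -0.861], [0.978, 0.089, 0.188], [0.169, -0.865, -0.472]]
force: [-0.2, 0.4, 0.1]
gripper_width: -0.0001
xyz [0.28 0.16 0.17] dr [ 0.1  0.2 -0. ]
[253.89068712 166.83120603]
[269.93740555 211.17646774]
(400, 912, 3)
```

View pics/p6.png

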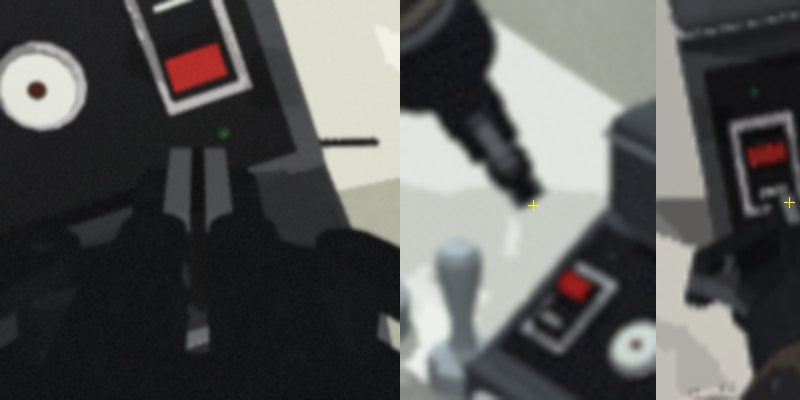

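```bash
python3 - <<'E'
import pickle
from h import *
st,p,s,t=pickle.load(open("w4.pkl","rb"))
a=cv2.convertScaleAbs(cv2.resize(t["img"][180:240,235:300,::-1],None,fx=9,fy=9,interpolation=cv2.INTER_CUBIC),alpha=2.2)
cv2.imwrite("pics/t4z.png",a)
E
```

```text
(no output)
```

View pics/t4z.png

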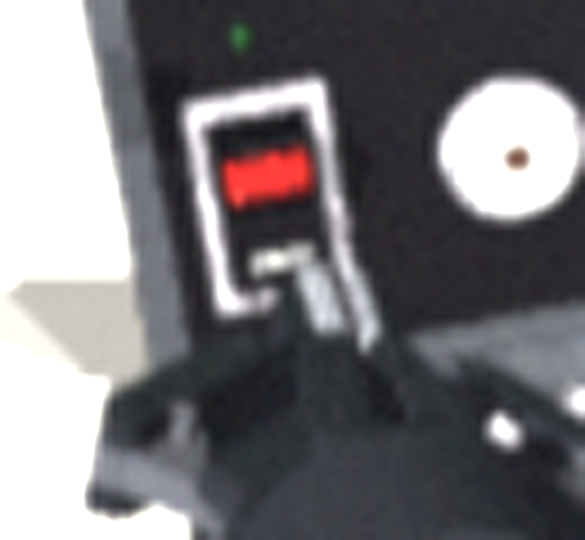

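```bash
python3 - <<'E'
import pickle
from h import *
st,p,s,t=pickle.load(open("w4.pkl","rb"))
P,g=tri(s,(253.3,166.),t,(268.1,210.4)); e=st["tcp_pos"]-.022*st["tcp_rot"][:,1]
print(P,e,P-e,g)
Q,g=tri(s,(264.1,187.),t,(264.,199.2)); print("red cam",Q,"model",G(RED),g)
d=Q-P; print("delta tip->red",d,"along N",d@Nw,"U",d@Uw,"grinder y",d@(Rz(np.radians(YD))@[0,1,0]))
d=G(RED)-e;print("model    ",d,"along N",d@Nw,"U",d@Uw,"y",d@(Rz(np.radians(YD))@[0,1,0]))
E
```

```text
[ 0.56896808 -0.03532187  0.22693581] [ 0.56765933 -0.03942238  0.22686746] [1.30875042e-03 4.10051664e-03 6.83495479e-05] 0.0009249047049939926
red cam [ 0.60250063 -0.03016555  0.14867808] model [ 0.60766744 -0.02892847  0.15412436] 0.0023564844093839563
delta tip->red [ 0.03353255  0.00515631 -0.07825773] along N -0.08473024879103289 U -0.009758359637676677 grinder y -0.0009224755166032857
model     [ 0.04000811  0.01049391 -0.0727431 ] along N -0.08361723421645036 U -0.0006569069150539411 y 0.0031712658518249634
```

```bash
python3 -m creep '{"xyz":[[-0.1,1.5,0.3],[-0.1,3,0.4],[-0.1,4.5,0.4],[-0.1,5.3,0.4],[-0.1,5.3,0.4]],"dr":[[0,0,0],[0,0,0],[0,0,0],[0,0,0],[0,0,0]],"jaw":[0,0,0,0,0]}'; python3 - <<'E'
from cell import bot
from h import *
import pickle
s=bot.read_camera("side");t=bot.read_camera("top");st=bot.get_state(); p=bot.read_camera("wrist")
pickle.dump((st,p,s,t),open("w5.pkl","wb"))
print(st["tcp_pos"],st["force"])
e=st["tcp_pos"]-.022*st["tcp_rot"][:,1]
d=G(RED)-e;print("model    ",d,"along N",d@Nw,"U",d@Uw,"y",d@(Rz(np.radians(YD))@[0,1,0]))
o=[]
for c in(s,t):
    q=proj(c,e)[0];print(q,(int(q[0])-35,int(q[1])-30))
    x,y=int(q[0])-35,int(q[1])-30
    im=cv2.convertScaleAbs(cv2.resize(c["img"][y:y+60,x:x+66,::-1],None,fx=6,fy=6,interpolation=cv2.INTER_CUBIC),alpha=2); o.append(im)
cv2.imwrite("pics/p7.png",np.hstack(o))
cv2.imwrite("pics/w5.png",cv2.convertScaleAbs(p["img"][:,:,::-1],alpha=1.5))
E
```

```text
clock: 14.75
tcp_pos: [0.601, -0.033, 0.159]
tcp_rot: [[0.121, 0.493, -0.862], [0.978, 0.089, 0.188], [0.169, -0.866, -0.471]]
force: [-0.7, 0.9, -0.3]
gripper_width: -0.0001
[ 0.6016092  -0.03330521  0.16091655] [-0.2867049  -0.07899942 -0.30494525]
model     [ 0.01694578  0.00631167 -0.02581107] along N -0.03125365999866003 U 0.002510794310028713 y 0.0031800185576713012
[260.87986394 179.27005259] (225, 149)
[266.96850384 202.47669593] (231, 172)
```

View pics/p7.png

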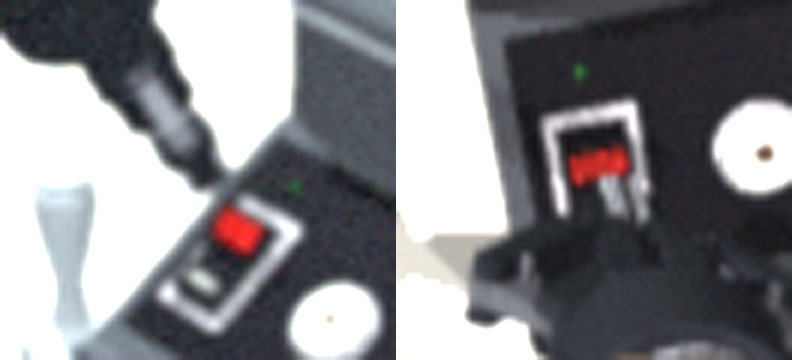

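View pics/w5.png

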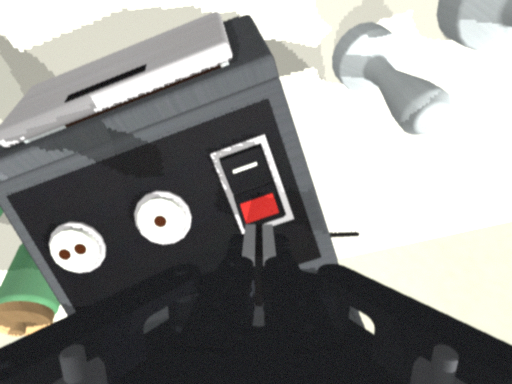

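```bash
python3 - <<'E'
import pickle
from h import *
st,p,s,t=pickle.load(open("w5.pkl","rb"))
P,g=tri(s,(260.2,179.3),t,(265.,202.3)); e=st["tcp_pos"]-.022*st["tcp_rot"][:,1]
print(P,e,P-e,g)
Q,g=tri(s,(264.1,187.),t,(264.,199.2))
Yw=Rz(np.radians(YD))@[0,1,0]
d=Q-P; print("delta tip->red",d,"along N",d@Nw,"U",d@Uw,"grinder y",d@Yw)
for n in(.026,.031,.036):
    for u in(-.01,-.005,0,.005):
        print(n,u,wproj(st,p,e-n*Nw+u*Uw))
print(wproj(st,p,e), "K1",wproj(st,p,G(K1)),"K2",wproj(st,p,G(K2)),"RED",wproj(st,p,G(RED)))
E
```

```text
[ 0.59140848 -0.03086089  0.17732017] [ 0.59072166 -0.03524014  0.17993542] [ 0.00068682  0.00437926 -0.00261526] 7.602226385056783e-05
delta tip->red [ 0.01109216  0.00069533 -0.02864209] along N -0.03032364084471579 U -0.004762086359806426 grinder y -0.0012991750400077138
0.026 -0.01 [253.64129634 204.48421007]
0.026 -0.005 [256.41979552 211.74693332]
0.026 0 [259.16155877 218.91363248]
0.026 0.005 [261.86730987 225.9861994 ]
0.031 -0.01 [253.77175926 201.99272035]
0.031 -0.005 [256.47942539 209.08866778]
0.031 0 [259.15218803 216.09314407]
0.031 0.005 [261.79071775 223.00790659]
0.036 -0.01 [253.89577046 199.62444109]
0.036 -0.005 [256.53612506 206.56102834]
0.036 0 [259.14327486 213.41038185]
0.036 0.005 [261.71784231 220.1741369 ]
[259.21923607 236.27383837] K1 [164.4615062  227.54976575] K2 [ 76.52375158 257.86731036] RED [265.17125666 217.85280975]
```

```bash
python3 -m creep '{"xyz":[[-0.1,0.3,0.3],[-0.1,1,0.3],[-0.1,1.7,0.3],[-0.1,2.2,0.3],[-0.1,2.4,0.3]],"dr":[[0,0,0],[0,0,0],[0,0,0],[0,0,0],[0,0,0]],"jaw":[0,0,0,0,0]}'; python3 -m creep '{"xyz":[[0,0.1,0],[0,0.2,0],[0,0.3,0],[0,0.4,0],[0,0.5,0]],"dr":[[0,0,0],[0,0,0],[0,0,0],[0,0,0],[0,0,0]],"jaw":[0,0,0,0,0]}'
```

```text
clock: 15.32
tcp_pos: [0.6102, -0.0311, 0.1363]
tcp_rot: [[0.121, 0.493, -0.862], [0.978, 0.089, 0.188], [0.169, -0.866, -0.471]]
force: [0.4, -0.4, -0.0]
gripper_width: 0.0001
clock: 15.73
tcp_pos: [0.6132, -0.031, 0.1336]
tcp_rot: [[0.12, 0.494, -0.861], [0.978, 0.088, 0.187], [0.169, -0.865, -0.473]]
force: [-0.4, -0.0, -0.3]
gripper_width: -0.0001
```

```bash
python3 -m creep '{"xyz":[[0,0.06,0],[0,0.12,0],[0,0.18,0],[0,0.24,0],[0,0.3,0]],"dr":[[0,0,0],[0,0,0],[0,0,0],[0,0,0],[0,0,0]],"jaw":[0,0,0,0,0]}'; python3 -m creep '{"xyz":[[0,0.06,0],[0,0.12,0],[0,0.18,0],[0,0.24,0],[0,0.3,0]],"dr":[[0,0,0],[0,0,0],[0,0,0],[0,0,0],[0,0,0]],"jaw":[0,0,0,0,0]}'; python3 - <<'E'
from cell import bot
from h import *
s=bot.read_camera("side");t=bot.read_camera("top");p=bot.read_camera("wrist")
print(bot.get_state()["force"])
cv2.imwrite("pics/p8.png",np.hstack([cv2.convertScaleAbs(cv2.resize(c["img"][y:y+66,x:x+66,::-1],None,fx=5,fy=5,interpolation=cv2.INTER_CUBIC),alpha=2) for c,x,y in((s,228,152),(t,231,165))]))
cv2.imwrite("pics/w8.png",cv2.convertScaleAbs(p["img"][:,:,::-1],alpha=1.5))
E
```

```text
clock: 16.15
tcp_pos: [0.6145, -0.0307, 0.1309]
tcp_rot: [[0.12, 0.494, -0.861], [0.978, 0.088, 0.187], [0.169, -0.865, -0.473]]
force: [0.4, 0.1, 0.8]
gripper_width: 0.0001
clock: 16.57
tcp_pos: [0.616, -0.0304, 0.1282]
tcp_rot: [[0.12, 0.494, -0.861], [0.978, 0.088, 0.187], [0.169, -0.865, -0.473]]
force: [-0.5, -0.1, 1.0]
gripper_width: 0.0003
[-0.11761137 -0.32011564  0.53206531]
```

View pics/p8.png

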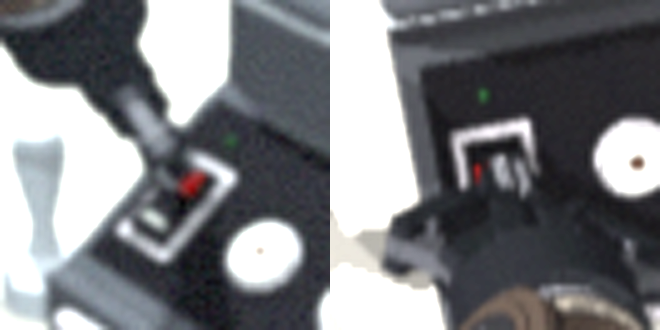

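View pics/w8.png

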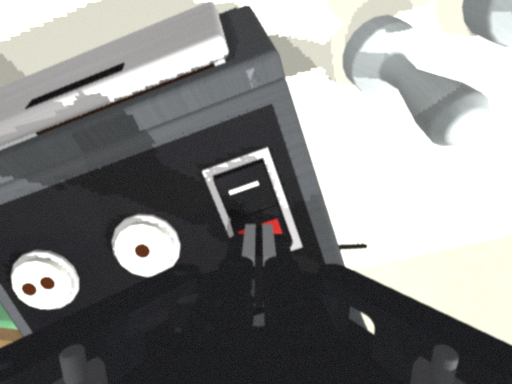

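The tip is now over the red mark, 2–3 mm towards the one-dot key side. I'll shift +0.2 cm in tool x and press on.

```bash
python3 -m creep '{"xyz":[[0.2,0,0],[0.2,0.1,0],[0.2,0.2,0],[0.2,0.3,0],[0.2,0.4,0]],"dr":[[0,0,0],[0,0,0],[0,0,0],[0,0,0],[0,0,0]],"jaw":[0,0,0,0,0]}'; python3 -m creep '{"xyz":[[0,0.06,0],[0,0.12,0],[0,0.18,0],[0,0.24,0],[0,0.3,0]],"dr":[[0,0,0],[0,0,0],[0,0,0],[0,0,0],[0,0,0]],"jaw":[0,0,0,0,0]}'
```

```text
clock: 17.13
tcp_pos: [0.619, -0.0281, 0.1261]
tcp_rot: [[0.12, 0.496, -0.86], [0.978, 0.088, 0.188], [0.169, -0.864, -0.475]]
force: [0.3, 1.1, 2.9]
gripper_width: -0.0001
clock: 17.55
tcp_pos: [0.6196, -0.0279, 0.1223]
tcp_rot: [[0.121, 0.494, -0.861], [0.978, 0.088, 0.188], [0.169, -0.865, -0.473]]
force: [0.8, 0.3, 1.8]
gripper_width: 0.0001
```

Force is about 2–3 N, so the rocker is turning. I'll continue to the stop.

```bash
python3 -m creep '{"xyz":[[0,0.05,0],[0,0.1,0],[0,0.15,0],[0,0.2,0],[0,0.25,0]],"dr":[[0,0,0],[0,0,0],[0,0,0],[0,0,0],[0,0,0]],"jaw":[0,0,0,0,0]}'
```

```text
clock: 17.97
tcp_pos: [0.621, -0.0277, 0.1204]
tcp_rot: [[0.12, 0.494, -0.861], [0.978, 0.088, 0.188], [0.169, -0.865, -0.473]]
force: [0.0, 1.0, 2.3]
gripper_width: 0.0002
```

```bash
python3 -m creep '{"xyz":[[0,0.05,0],[0,0.1,0],[0,0.15,0],[0,0.2,0],[0,0.25,0]],"dr":[[0,0,0],[0,0,0],[0,0,0],[0,0,0],[0,0,0]],"jaw":[0,0,0,0,0]}'
```

```text
clock: 18.38
tcp_pos: [0.6218, -0.0275, 0.1195]
tcp_rot: [[0.119, 0.493, -0.862], [0.979, 0.089, 0.186], [0.168, -0.865, -0.472]]
force: [-16.5, -1.0, 17.7]
gripper_width: -0.0002
```

```bash
python3 -m creep '{"xyz":[[0,0.05,0],[0,0.05,0],[0,-2,0],[0,-4,0],[0,-6,0]],"dr":[[0,0,0],[0,0,0],[0,0,0],[0,0,0],[0,0,0]],"jaw":[0,0,0,0,0]}';  python3 - <<'E'
from cell import bot
from h import *
import pickle
s=bot.read_camera("side");t=bot.read_camera("top");st=bot.get_state();p=bot.read_camera("wrist")
pickle.dump((st,p,s,t),open("w9.pkl","wb"))
print(st["force"],st["q"])
cv2.imwrite("pics/p9.png",np.hstack([cv2.convertScaleAbs(cv2.resize(c["img"][y:y+66,x:x+66,::-1],None,fx=5,fy=5,interpolation=cv2.INTER_CUBIC),alpha=2) for c,x,y in((s,235,165),(t,231,165))]))
cv2.imwrite("pics/w9.png",cv2.convertScaleAbs(p["img"][:,:,::-1],alpha=1.5))
plan(st,G(K2)+.05*Nw-.006*Uw,Rty(YD,30,20))
plan(st,G(K2)+.02*Nw-.006*Uw,Rty(YD,30,20))
E
```

```text
clock: 18.8
tcp_pos: [0.5909, -0.0323, 0.169]
tcp_rot: [[0.12, 0.491, -0.863], [0.978, 0.089, 0.187], [0.169, -0.867, -0.469]]
force: [0.5, 0.1, 0.1]
gripper_width: 0.0
[0.10287591 0.26830318 0.46524242] [ -19.9242523    -7.87146362  123.47769906   23.08429267   39.81952408
 -115.07372605]
xyz [-12.82  -2.    -2.91] dr [ 0.4  0.3 -0.1]
xyz [-12.82   1.    -2.89] dr [ 0.4  0.3 -0.1]
```

View pics/p9.png

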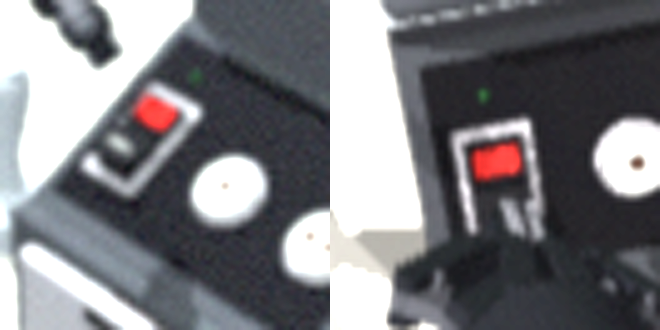

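View pics/w9.png

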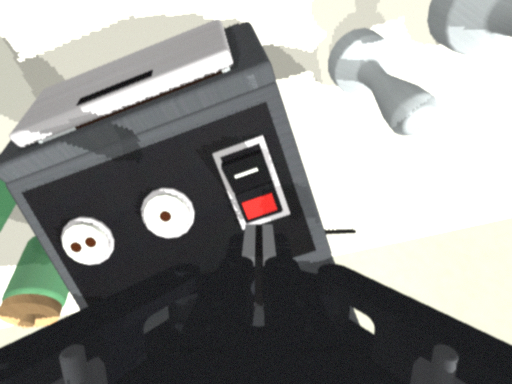

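The views show the rocker tipped: the red half lies flat and the white-marked half stands up. The 9 mm of travel before the hard stop fits a full tip-over. Next I'll move over the two-dot key.

```bash
python3 -m creep '{"xyz":[[-3,0,-0.7],[-6,0,-1.4],[-9,0,-2.1],[-12.9,0,-3],[-12.9,0,-3]],"dr":[[0,0,0],[0,0,0],[0,0,0],[0,0,0],[0,0,0]],"jaw":[0,0,0,0,0]}';python3 -m creep '{"xyz":[[0,1,0],[0,2,0],[0,2.5,0],[0,2.5,0],[0,2.5,0]],"dr":[[0,0,0],[0,0,0],[0,0,0],[0,0,0],[0,0,0]],"jaw":[0,0,0,0,0]}';  python3 - <<'E'
from cell import bot
from h import *
import pickle
s=bot.read_camera("side");t=bot.read_camera("top");st=bot.get_state();p=bot.read_camera("wrist")
pickle.dump((st,p,s,t),open("w10.pkl","wb"))
print(st["tcp_pos"],st["force"],st["q"], "N over P9",(st["tcp_pos"]-[.6218,-.0275,.1195])@Nw)
cv2.imwrite("pics/p10.png",np.hstack([cv2.convertScaleAbs(cv2.resize(c["img"][y:y+66,x:x+66,::-1],None,fx=5,fy=5,interpolation=cv2.INTER_CUBIC),alpha=1.7) for c,x,y in((s,265,175),(t,285,160))]))
cv2.imwrite("pics/w10.png",cv2.convertScaleAbs(p["img"][:,:,::-1],alpha=1.4))
e=st["tcp_pos"]-.022*st["tcp_rot"][:,1]
for n in(.02,.026):
    for u in(-.005,0,.005): print(n,u,wproj(st,p,e-n*Nw+u*Uw))
E
```

```text
clock: 19.37
tcp_pos: [0.6028, -0.1702, 0.1604]
tcp_rot: [[0.127, 0.493, -0.861], [0.978, 0.084, 0.192], [0.167, -0.866, -0.472]]
force: [-0.1, -0.3, 0.6]
gripper_width: 0.0
clock: 19.78
tcp_pos: [0.6148, -0.1604, 0.1394]
tcp_rot: [[0.119, 0.492, -0.862], [0.978, 0.09, 0.186], [0.17, -0.866, -0.471]]
force: [-0.8, 0.4, -0.0]
gripper_width: -0.0002
[ 0.61528476 -0.16130795  0.14094344] [ 0.52558777 -0.00318834 -0.28050796] [ -32.63712904    1.97220295  117.68039705   30.93652284   41.60244328
 -133.25036271] N over P9 0.03373826426531954
0.02 -0.005 [256.32458635 215.15482992]
0.02 0 [259.14465061 222.53116896]
0.02 0.005 [261.92660037 229.80781332]
0.026 -0.005 [256.39334474 211.78688656]
0.026 0 [259.12606818 218.95816588]
0.026 0.005 [261.82298808 226.03548867]
```

View pics/p10.png

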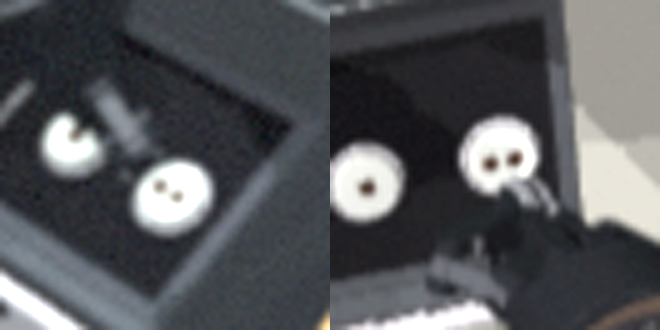

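View pics/w10.png

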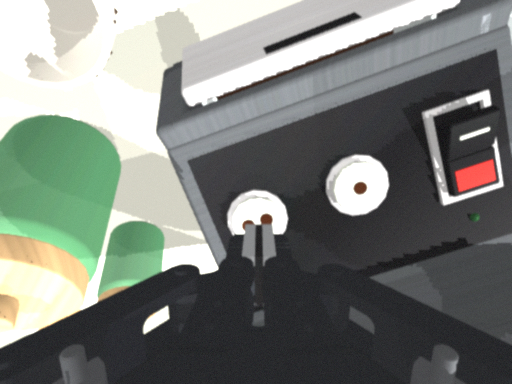

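The wrist view puts the two-dot key at about (258,217), right where the projected descent point is, and the rocker is visibly over. I'll go down.

```bash
python3 -m creep '{"xyz":[[0,0.7,0],[0,1.4,0],[0,2.0,0],[0,2.4,0],[0,2.7,0]],"dr":[[0,0,0],[0,0,0],[0,0,0],[0,0,0],[0,0,0]],"jaw":[0,0,0,0,0]}'; python3 -m creep '{"xyz":[[0,0.1,0],[0,0.2,0],[0,0.3,0],[0,0.4,0],[0,0.5,0]],"dr":[[0,0,0],[0,0,0],[0,0,0],[0,0,0],[0,0,0]],"jaw":[0,0,0,0,0]}'; python3 - <<'E'
from cell import bot
from h import *
s=bot.read_camera("side");st=bot.get_state();p=bot.read_camera("wrist")
print(st["force"], "N over P9",(st["tcp_pos"]-[.6218,-.0275,.1195])@Nw)
cv2.imwrite("pics/p11.png",np.hstack([cv2.convertScaleAbs(cv2.resize(c["img"][y:y+66,x:x+66,::-1],None,fx=5,fy=5,interpolation=cv2.INTER_CUBIC),alpha=1.7) for c,x,y in((s,265,175),(p,225,185))]))
E
```

```text
clock: 20.35
tcp_pos: [0.6284, -0.1597, 0.1164]
tcp_rot: [[0.121, 0.493, -0.862], [0.978, 0.089, 0.188], [0.169, -0.865, -0.472]]
force: [0.8, 0.6, -0.0]
gripper_width: -0.0001
clock: 20.77
tcp_pos: [0.6311, -0.1596, 0.1134]
tcp_rot: [[0.12, 0.495, -0.861], [0.978, 0.088, 0.187], [0.168, -0.865, -0.473]]
force: [-0.9, -0.6, -0.1]
gripper_width: 0.0001
[-0.82499341 -0.26225008 -0.50978061] N over P9 0.0018319471124154327
```

View pics/p11.png

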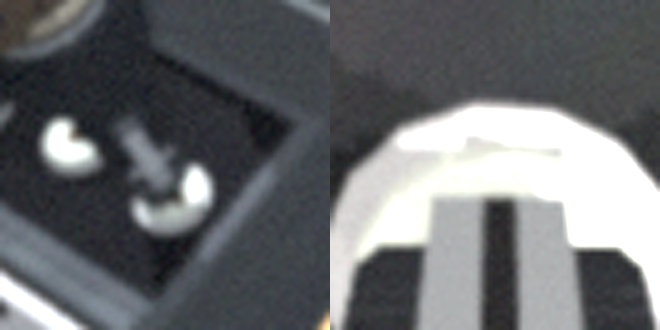

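The tip is centred over the key and just above it. Now I'll press.

```bash
python3 -m creep '{"xyz":[[0,0.08,0],[0,0.16,0],[0,0.24,0],[0,0.32,0],[0,0.4,0]],"dr":[[0,0,0],[0,0,0],[0,0,0],[0,0,0],[0,0,0]],"jaw":[0,0,0,0,0]}'
```

```text
clock: 21.28
tcp_pos: [0.6329, -0.1592, 0.1099]
tcp_rot: [[0.12, 0.494, -0.861], [0.978, 0.088, 0.187], [0.169, -0.865, -0.473]]
force: [-1.4, 0.9, 1.6]
gripper_width: 0.0004
```

```bash
python3 -m creep '{"xyz":[[0,0.07,0],[0,0.14,0],[0,0.21,0],[0,0.28,0],[0,0.35,0]],"dr":[[0,0,0],[0,0,0],[0,0,0],[0,0,0],[0,0,0]],"jaw":[0,0,0,0,0]}'
```

```text
clock: 21.7
tcp_pos: [0.6347, -0.1589, 0.1069]
tcp_rot: [[0.12, 0.494, -0.861], [0.978, 0.088, 0.187], [0.169, -0.865, -0.473]]
force: [-3.5, -0.1, 4.3]
gripper_width: 0.0002
```

Force is rising like a spring (about 5 N). I'll continue to the hard stop.

```bash
python3 -m creep '{"xyz":[[0,0.05,0],[0,0.1,0],[0,0.15,0],[0,0.2,0],[0,0.2,0]],"dr":[[0,0,0],[0,0,0],[0,0,0],[0,0,0],[0,0,0]],"jaw":[0,0,0,0,0]}'
```

```text
clock: 22.12
tcp_pos: [0.6349, -0.1588, 0.1066]
tcp_rot: [[0.118, 0.493, -0.862], [0.979, 0.089, 0.185], [0.168, -0.866, -0.472]]
force: [-16.4, 1.0, 14.8]
gripper_width: -0.0003
```

Hard stop reached at about 22 N, so the key is fully down. I'll retreat and check.

```bash
python3 -m creep '{"xyz":[[0,0,0],[0,-2,0],[0,-5,0],[0,-9,0],[0,-13,0]],"dr":[[0,0,0],[0,0,0],[0,0,0],[0,0,0],[0,0,0]],"jaw":[0,0,0,0,0]}';python3 -m creep '{"xyz":[[0,-2,4],[0,-2,6],[0,-2,6],[0,-2,6],[0,-2,6]],"dr":[[0,0,0],[0,0,0],[0,0,0],[0,0,0],[0,0,0]],"jaw":[0,0,0,0,0]}';  python3 - <<'E'
from cell import bot
from h import *
import pickle
s=bot.read_camera("side");t=bot.read_camera("top");st=bot.get_state();p=bot.read_camera("wrist")
s0,t0=pickle.load(open("st.pkl","rb"))
print(st["tcp_pos"],st["force"],st["clock"])
for q in("cup_a","canister","tamper"):
    for n,c in(("s",s),("t",t)): print(q,n,[np.round(d["xy"],1).tolist() for d in bot.search_frame(q,c)])
cv2.imwrite("pics/p12.png",np.hstack([cv2.resize(c["img"][y:y+180,x:x+250,::-1],None,fx=1.6,fy=1.6,interpolation=cv2.INTER_CUBIC) for c,x,y in((s,170,130),(t,190,110))]))
cv2.imwrite("pics/p12b.png",np.hstack([cv2.resize(cv2.absdiff(c["img"],d["img"])[y:y+180,x:x+250,::-1],None,fx=1.6,fy=1.6) for c,d,x,y in((s,s0,170,130),(t,t0,190,110))]))
cv2.imwrite("pics/w12.png",cv2.convertScaleAbs(p["img"][:,:,::-1],alpha=1.4))
E
```

```text
clock: 22.53
tcp_pos: [0.5702, -0.1696, 0.217]
tcp_rot: [[0.121, 0.492, -0.862], [0.978, 0.09, 0.188], [0.17, -0.866, -0.471]]
force: [1.0, -0.9, 0.3]
gripper_width: 0.0
clock: 22.95
tcp_pos: [0.5104, -0.161, 0.2067]
tcp_rot: [[0.121, 0.495, -0.86], [0.978, 0.088, 0.188], [0.168, -0.864, -0.474]]
force: [0.0, -0.8, 0.2]
gripper_width: 0.0001
[ 0.51077685 -0.16097496  0.20679419] [0.04640115 0.07529887 0.05323898] 23.05
cup_a s [[281.1, 282.7], [203.5, 235.2]]
cup_a t [[250.5, 271.3], [351.5, 234.1]]
canister s [[342.6, 269.0], [382.9, 253.0]]
canister t [[381.2, 186.3], [367.2, 140.9]]
tamper s [[234.9, 201.6], [209.1, 188.6]]
tamper t [[174.4, 225.4], [215.6, 212.9]]
```

View pics/p12.png

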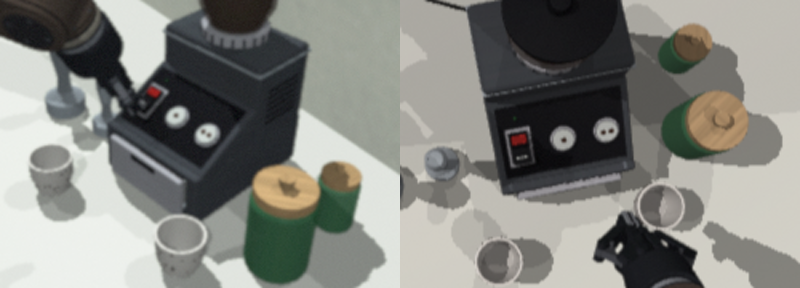

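View pics/p12b.png

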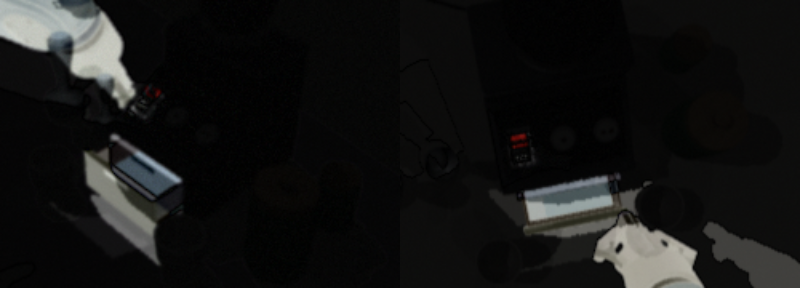

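View pics/w12.png

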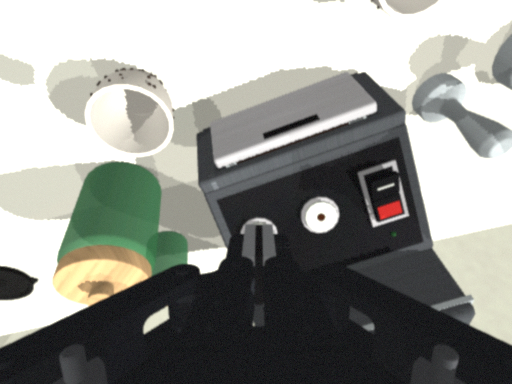

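```bash
python3 - <<'E'
from cell import bot
print(bot.job_done())
E
```

```text
the job is handed in; nothing more can be done
None
```

I pushed the tray home, tipped the rocker on, pressed the two-dot key to its stop and let it up. The arm was clear of everything (TCP about 0.2 m high, force about 0 N) when I handed in at 23 s. No verdict was reported.

**How each step ended:**
- **Tray:** It met a hard stop in two pushes with different tool angles (about 22 N, then about 80 N). The second rise came after the image check put the tray already home.
- **Rocker:** It turned at about 2–3 N, then stopped hard at about 24 N after roughly 9 mm of travel.
- **Two-dot key:** It resisted like a spring up to about 5 N, then stopped hard at about 22 N.

**Last checks:** Compared with the starting pictures, only the tray, rocker, arm and shadows had changed. The cups, canister and tamper looked unmoved, both keys were up, and the red half of the rocker lay flat.

**What disagreed or is uncertain:**
- The closed fingertips really end about 22 mm short of the reported TCP, so I relied on touch for depth.
- After the first push, a sliver of tray wall still showed behind the rim, which looked like a 3–4 mm gap. The rim-to-housing distance matched a closed tray (11.7 px measured, 12.3 px predicted), so I took the tray as home.
- During both tray pushes the force also had an upward part. I read this as friction at the fingertips, but a touch of the gripper body on the housing during the first push is not fully ruled out.

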